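Change the vials in a dry-block warmer and switch it on

TASK

The last warming run is over, so change the vials in the dry-block warmer: open its clear cover all the way, stand every white-capped vial from the block upright in a free cell of the wire rack, and stand every blue-capped vial from the green mat upright, fully down, in a free bore of the block. With all vials in place close the cover fully, then switch the warmer on: pull the red locking toggle bat outward, flip it over to the green side and let it snap back down into its lock. Leave the orange-capped vial in the rack and the tape roll and the marker as they are.

Things in the scene. Friction and masses are not known exactly. Their poses are not given: they have to be found in the camera images.
- warmer: dry-block warmer: white instrument fixed to the bench, 228 mm deep (its x), 250 mm wide (its y), flat deck 85 mm above the bench; origin on its underside, under the middle bore, 132 mm behind the front face and 96 mm ahead of the rear face, midway across; x points to its rear (away from the robot), y to its left as the robot sees it, z up
- block (a point): centre of the top face of the aluminium block in the deck, 95 mm above the bench (10 mm proud of the deck); block 56 mm (x) by 204 mm (y), with one row of five upright round bores, their centres at y = -80, -40, 0, 40 and 80 mm from this point (which shares the warmer's axes); each bore is 32 mm across with a flat bottom 26 mm below the block's top, so a seated vial stands 35 mm proud
- cover (a joint): angle of the clear box-shaped cover over the block: 0 = closed, 1.7 = stop, leaning back past upright (open all the way is more than 1.4); a stiff hinge (about 0.2 N m of friction) that stays where it is left and needs about 3 N at the bar. Closed, the cover spans 128 mm from the hinge line towards the front, 224 mm across, its top 138 mm above the bench; closed fully is less than 0.06
- cover_bar (a point): middle of the blue round grip bar of the cover, along the warmer's y, 10 mm thick, 104 mm clear between its posts, 28 mm above the top plate and 18 mm behind its front edge when closed, on two posts; it turns with the cover: from the hinge line 110 mm to the front and 68 mm up when closed
- cover_hinge (a point): middle of the cover's hinge line, which runs along the warmer's y, 88 mm behind the warmer's origin and 98 mm above the bench
- toggle (a joint): angle of the locking power toggle on the right of the front deck: 0 = off, bat leaning 0.30 rad from vertical to the warmer's right, its -y (red mark); 0.6 = on, leaning 0.30 rad to its left, its +y (green mark); it swings about the pivot, about an axis along the warmer's x. Its gate locks it at both ends (about 0.04 rad of play) unless the bat is pulled out by more than 5.5 mm
- bat (a joint): how far the bat is pulled out along its own length, m: 0 = home in the gate (locked), 0.010 = stop; a spring draws it back home, 1.0 N at 0 and 2.5 N at 0.010; it must not be forced sideways while home
- bat_knob (a point): middle of the red knob on the bat, a cylinder 13 mm across and 20 mm long along the bat, 49 mm from the pivot when home, 59 mm when pulled right out; best pinched along the warmer's x by fingers that lean with the bat as it goes over, else it creeps from the grip. Locking cheeks between its two resting places rise 6 mm above the deck, 8 mm wide (x); the closed cover is 57 mm behind the pivot
- toggle_pivot (a point): pivot of the toggle, 69 mm above the bench (16 mm below the deck's surface), 97 mm ahead of the warmer's origin and 70 mm to its right
- mat: thin flat green bench mat, 200 mm square, no rim, level with the bench; origin at its centre. It and the rack lie on opposite sides of the warmer, either way round
- rack: wire vial rack, fixed, 2 by 4 square cells of 38 mm pitch (34 mm clear): 2 cells along its x (centres at -19 and 19 mm), 4 along its y (centres at -57, -19, 19 and 57 mm); the wires that divide the cells are at its top, 30 mm above the bench; vials stand on its floor, 4 mm above the bench; origin at the centre of its underside
- fresh0: blue-capped sealed vial, a plain upright cylinder 28 mm across and 61 mm tall (body 27 mm across, cap 28 mm across and 16 mm tall), 45 g, steady on its flat foot; origin at the centre of its underside, z up along it; to be warmed, at first standing on the mat (may be absent)
- fresh1: blue-capped sealed vial, a plain upright cylinder 28 mm across and 61 mm tall (body 27 mm across, cap 28 mm across and 16 mm tall), 45 g, steady on its flat foot; origin at the centre of its underside, z up along it; to be warmed, at first standing on the mat (may be absent)
- fresh2: blue-capped sealed vial, a plain upright cylinder 28 mm across and 61 mm tall (body 27 mm across, cap 28 mm across and 16 mm tall), 45 g, steady on its flat foot; origin at the centre of its underside, z up along it; to be warmed, at first standing on the mat (may be absent)
- fresh3: blue-capped sealed vial, a plain upright cylinder 28 mm across and 61 mm tall (body 27 mm across, cap 28 mm across and 16 mm tall), 45 g, steady on its flat foot; origin at the centre of its underside, z up along it; to be warmed, at first standing on the mat (may be absent)
- warm0: white-capped sealed vial, a plain upright cylinder 28 mm across and 61 mm tall (body 27 mm across, cap 28 mm across and 16 mm tall), 45 g, steady on its flat foot; origin at the centre of its underside, z up along it; already warmed, at first standing in one of the bores (may be absent)
- warm1: white-capped sealed vial, a plain upright cylinder 28 mm across and 61 mm tall (body 27 mm across, cap 28 mm across and 16 mm tall), 45 g, steady on its flat foot; origin at the centre of its underside, z up along it; already warmed, at first standing in one of the bores (may be absent)
- warm2: white-capped sealed vial, a plain upright cylinder 28 mm across and 61 mm tall (body 27 mm across, cap 28 mm across and 16 mm tall), 45 g, steady on its flat foot; origin at the centre of its underside, z up along it; already warmed, at first standing in one of the bores (may be absent)
- control: orange-capped sealed vial, a plain upright cylinder 28 mm across and 61 mm tall (body 27 mm across, cap 28 mm across and 16 mm tall), 45 g, steady on its flat foot; origin at the centre of its underside, z up along it; stands in the rack and stays there, in the cell at x = 19 mm, y = 19 mm of the rack
- tape: roll of green tape lying flat near the rack, 52 mm across, 19 mm high; leave it; origin at the centre of its underside
- marker: blue and white marker pen lying near the rack, 130 mm long, 14 mm thick; leave it; origin under its middle
Mind the look-alikes: they are no part of the job. Leave any purple look-alike of the fresh1 alone.

How it is judged (in metres and radians):
On the way, in this order (a step that is already met when the one before it is completed fails the run):
1. the cover is open all the way (value of joint cover above 1.4 rad), for 0.2 s.
2. with the cover open, every white-capped vial stands in a cell of the rack and every blue-capped vial stands fully down in a bore (x of fresh0 in the frame of block between -0.02 and 0.02 m and y of fresh0 in the frame of block between -0.09 and 0.09 m and z of fresh0 in the frame of block between -0.032 and -0.022 m and angle between each of fresh0, fresh1, fresh2, fresh3, warm0, warm1, warm2's own z axis and vertical below 0.12 rad and x of fresh1 in the frame of block between -0.02 and 0.02 m and y of fresh1 in the frame of block between -0.09 and 0.09 m and z of fresh1 in the frame of block between -0.032 and -0.022 m and x of fresh2 in the frame of block between -0.02 and 0.02 m and y of fresh2 in the frame of block between -0.09 and 0.09 m and z of fresh2 in the frame of block between -0.032 and -0.022 m and x of fresh3 in the frame of block between -0.02 and 0.02 m and y of fresh3 in the frame of block between -0.09 and 0.09 m and z of fresh3 in the frame of block between -0.032 and -0.022 m and x of warm0 in the frame of rack between -0.036 and 0.036 m and y of warm0 in the frame of rack between -0.074 and 0.074 m and z of warm0 in the frame of rack between -0.002 and 0.01 m and x of warm1 in the frame of rack between -0.036 and 0.036 m and y of warm1 in the frame of rack between -0.074 and 0.074 m and z of warm1 in the frame of rack between -0.002 and 0.01 m and x of warm2 in the frame of rack between -0.036 and 0.036 m and y of warm2 in the frame of rack between -0.074 and 0.074 m and z of warm2 in the frame of rack between -0.002 and 0.01 m and linear speed of each of fresh0, fresh1, fresh2, fresh3, warm0, warm1, warm2 below 0.02 m/s and value of joint cover above 1.2 rad), for 0.3 s.
3. the cover is fully closed (value of joint cover below 0.06 rad), for 0.2 s.
4. the toggle bat is pulled outward while still on the off side (value of joint bat above 0.005 m and value of joint toggle below 0.15 rad), for 0.04 s.
5. the toggle is flipped over to the on side and has snapped home (value of joint toggle above 0.52 rad and value of joint bat below 0.0025 m), for 0.2 s.
At the end, for the whole second after the job is handed in: White-capped vials on the floor of rack cells, blue-capped on the bottom of bores (4 mm), all upright (0.12 rad) and at rest; cover below 0.06 rad; toggle above 0.52 rad, bat home (2.5 mm); orange-capped vial upright in the rack; tape, marker moved under 30 mm (all of step 5 and x of fresh0 in the frame of block between -0.02 and 0.02 m and y of fresh0 in the frame of block between -0.09 and 0.09 m and z of fresh0 in the frame of block between -0.032 and -0.022 m and angle between each of fresh0, fresh1, fresh2, fresh3, warm0, warm1, warm2, control's own z axis and vertical below 0.12 rad and x of fresh1 in the frame of block between -0.02 and 0.02 m and y of fresh1 in the frame of block between -0.09 and 0.09 m and z of fresh1 in the frame of block between -0.032 and -0.022 m and x of fresh2 in the frame of block between -0.02 and 0.02 m and y of fresh2 in the frame of block between -0.09 and 0.09 m and z of fresh2 in the frame of block between -0.032 and -0.022 m and x of fresh3 in the frame of block between -0.02 and 0.02 m and y of fresh3 in the frame of block between -0.09 and 0.09 m and z of fresh3 in the frame of block between -0.032 and -0.022 m and x of warm0 in the frame of rack between -0.036 and 0.036 m and y of warm0 in the frame of rack between -0.074 and 0.074 m and z of warm0 in the frame of rack between -0.002 and 0.01 m and x of warm1 in the frame of rack between -0.036 and 0.036 m and y of warm1 in the frame of rack between -0.074 and 0.074 m and z of warm1 in the frame of rack between -0.002 and 0.01 m and x of warm2 in the frame of rack between -0.036 and 0.036 m and y of warm2 in the frame of rack between -0.074 and 0.074 m and z of warm2 in the frame of rack between -0.002 and 0.01 m and linear speed of each of fresh0, fresh1, fresh2, fresh3, warm0, warm1, warm2 below 0.02 m/s and value of joint cover below 0.06 rad and x of control in the frame of rack between -0.036 and 0.036 m and y of control in the frame of rack between -0.074 and 0.074 m and z of control in the frame of rack between -0.002 and 0.01 m and distance of each of tape, marker from where it was at the start of the episode below 0.03 m); the robot touches nothing.
Of fresh0, fresh1, fresh2, fresh3 only 2 to 4 are there at a start; the rules pass over those that are not, and their reading is None.
Of warm0, warm1, warm2 only 1 to 2 are there at a start; the rules pass over those that are not, and their reading is None.
At some moment in a run one of fresh0, fresh1, fresh2, fresh3, warm0, warm1, warm2 may be knocked a few centimetres aside while the robot is not near it.
Once in a run the grip may slacken for a moment while it holds something.
It also fails if it takes over 210 s, if anything falls off the work surface, if the arm or the gripper's body presses on something with over 40 N, if the wrist force passes 120 N, or if a joint passes its speed limit or range.

ROBOT

A 6-joint arm with a two-finger parallel gripper is mounted at the origin on the work surface. World frame = base frame: x ahead of the robot, y to its left, z up, the work surface at z = 0. Lengths are in mm, angles in rad, forces in N, time in s.
With the tool pointing down it reaches from about 350 to 775 mm from the base axis. Payload 7.3 kg.
Tool frame: the origin (TCP) lies between the finger pads; the fingertips stand bot.tips_ahead ahead of it and the grasp point (between the pads) lies 6 mm ahead of it (bot.tips_ahead is the distance from the TCP to the fingertips, in mm); z points along the fingers, y is the line along which they close (so a half turn about z gives the same grasp; the last joint's range is limited). The gripper opens to 92 mm and grips with 3 to 60 N. Pads are 19 mm wide; open, the fingers measure 130 mm over their backs; the gripper's body (75 mm by 190 mm) begins 47 mm behind the grasp point.
Start: joints at [1.038, 0.342, 1.524, -0, 1.275, -0.146], TCP at [198.03, 486.237, 251.741] pointing down, gripper open.
Joint ranges: [-2.53, 2.53], [-0.77, 2.02], [0.04, 2.7], [-1, 4.14], [0.28, 2.66], [-3.11, 3.11]. Speed limits (rad/s): [2.57, 2.57, 3.14, 3.14, 3.14, 3.14].

INTERFACE

Orientations are given as [roll, pitch, yaw] about the fixed x, y, z axes, in that order (R = Rz(yaw) Ry(pitch) Rx(roll)).
In Python, from plant import bot gives the robot as it stands. The module is installed in compiled form; this text tells all that it offers.
- The arm moves only by the tool step_arm, never from a script. Its argument "targets" is one flat list of numbers, 7 for each row, row after row: the opening, from 0 (shut) to 1 (fully open), then the shift along the tool's x, y, z each as a share of 100 mm, from -1 to 1, then the turn, a rotation vector about the tool's x, y, z each as a share of pi/4 rad, from -1 to 1. A call has 1 to 20 rows; each row is the pose to reach, as a shift and turn from the pose commanded when the call began, along the tool's axes at that moment; what a row does not reach only later rows make up. A row lasts 1/8 s, in which the tool goes at most 62.5 mm and 10.7 degrees, less where a joint would pass 70% of its speed; a pose out of reach is approached as far as the arm can. A call with a number of a shift or a turn outside -1 to 1 is refused whole. A call with a gripper value outside its range is refused whole. The fingers move at their own pace and stop on an object; the grip force is fixed at half the most. Time passes only in rows, so rows that repeat a pose let the fingers close. It gives the time, the measured TCP pose, the force, the opening and the grip force at its end, in the units of the state.
- bot.get_obs(): the state, without advancing time (a new reading comes with each control period).
- bot.capture(name): name is "scene" or "top" or "wrist"; returns (picture, depth): 420x560x3 uint8, blue, green, red; 420x560 float32, mm along the optical axis (not along the pixel's ray), 0 where there is no reading.
- bot.camera_info(name): a dict with "fx", "fy", "cx", "cy" (pixels), "camera_from_world" (4x4, takes a point from world to camera coordinates); the wrist camera has in their place "hand_eye" (4x4, takes a point from camera to tool coordinates, whose origin is the TCP and whose axes are the flange's). Camera axes: x right, y down, z forward; pixel columns grow to the right and rows downward; lengths in mm; the calibration is good to about 2 mm. A picture is of the moment at which its call begins: read the wrist's pose just before it. camera_info takes no time and is no camera call.
- bot.close_job(): hands the job in; it is judged then, once.
The state is a dict: "time": time; "joint_positions": joint angles; "dq": joint speeds; "tau": joint torques, N m; "tool_pos": TCP position; "tcp_rot": TCP orientation; "contact_force": force on the tool from outside, world axes, zero at the start; "moment": the same for the moment, N m; "grip_width": finger opening in mm; "finger_force": force on a finger pad.
Only numpy, scipy, OpenCV 4.12 (cv2) and the standard library are available. Lean on these libraries where they do the work, as an engineer would, in place of code of your own. Each camera call takes 0.05 s, during which the arm holds its last target. There are 200 camera calls.

## Working session

There is one attempt and no reset: what is moved stays moved. The work goes in short steps, Python scripts to look and compute and a tool call to move; the robot and the scene stay as the last step left them, time stands still between calls to the robot, and variables do not carry over. Pictures are saved under pics/ and viewed, at most 14 in all, crops included, and the job is handed in when it is done.

Besides the shell and the picture viewer there is one more tool, called after "Emit:" as a command line: name --argument value ..., lists and objects as JSON in quotes. step_arm: Moves the arm, as the interface text tells. Shift numbers are shares of 100 mm and turn numbers shares of pi/4 rad, none past 1 either way. Its arguments: {"type":"object","properties":{"targets":{"type":"array"}},"required":["targets"]}

```bash
mkdir -p pics; ls; python3 - <<'E'
from plant import bot
import cv2,numpy as np
print(bot.get_obs()); print(bot.tips_ahead)
for n in("scene","top"):
    im,d=bot.capture(n); cv2.imwrite(f"pics/{n}0.png",im); np.save(f"{n}0.npy",d)
    print(n,bot.camera_info(n))
print(bot.camera_info("wrist"))
E
```

```text
pics
{'time': 0.0, 'joint_positions': array([ 1.03802065e+00,  3.42724507e-01,  1.52501006e+00,  1.22747818e-05,
        1.27539719e+00, -1.45973593e-01]), 'dq': array([ 6.84279942e-04,  5.64523316e-04, -1.32083233e-03, -7.18023569e-04,
        1.82898882e-03,  3.83086200e-05]), 'tau': array([ 2.68874510e-04, -4.31248319e+01, -2.44213575e+01,  7.17106042e-02,
        5.60665154e-02, -9.83144105e-05]), 'tool_pos': array([197.8208621 , 485.90998051, 251.04643557]), 'tcp_rot': array([-3.14007163e+00, -2.35484194e-04,  2.75478681e+00]), 'contact_force': array([-0.48923622,  0.99702134,  0.2557835 ]), 'moment': array([-0.07707118, -0.03749311,  0.08318801]), 'finger_force': 0.0, 'grip_width': 92.02875834744277}
25.0
scene {'fx': 484.66294928691093, 'fy': 484.66294928691093, 'cx': 275.112714964878, 'cy': 207.5995182451973, 'camera_from_world': array([[ 2.57972125e-01,  9.66090787e-01, -1.09075091e-02,
        -1.69031836e+02],
       [ 6.17425982e-01, -1.73531801e-01, -7.67249549e-01,
        -2.20669119e+02],
       [-7.43125521e-01,  1.91194417e-01, -6.41255920e-01,
         1.57091670e+
[... 313 characters left out ...]
1802059e-01,  1.22854277e-01, -2.01264960e-01,
         5.57576472e+02],
       [ 2.00094191e-01, -2.19234689e-02, -9.79531355e-01,
         9.82756307e+02],
       [ 0.00000000e+00,  0.00000000e+00,  0.00000000e+00,
         1.00000000e+00]])}
{'fx': 341.1723305145184, 'fy': 341.1723305145184, 'cx': 279.9883242880798, 'cy': 207.69731973031193, 'hand_eye': array([[-4.72113275e-04, -9.65537820e-01, -2.60262357e-01,
         7.04305653e+01],
       [ 9.99999825e-01, -3.62771891e-04, -4.68155338e-04,
         5.28655137e-01],
       [ 3.57605817e-04, -2.60262532e-01,  9.65537822e-01,
        -1.33001757e+02],
       [ 0.00000000e+00,  0.00000000e+00,  0.00000000e+00,
         1.00000000e+00]])}
```

View pics/scene0.png

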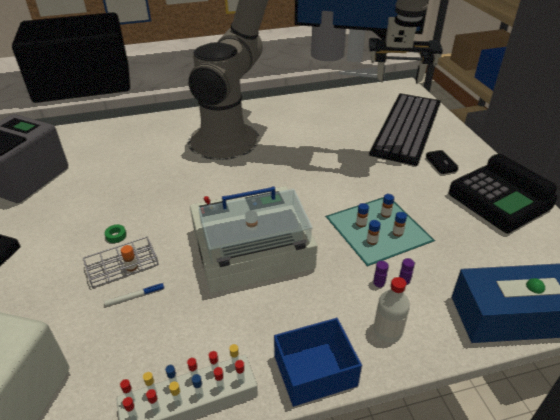

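View pics/top0.png

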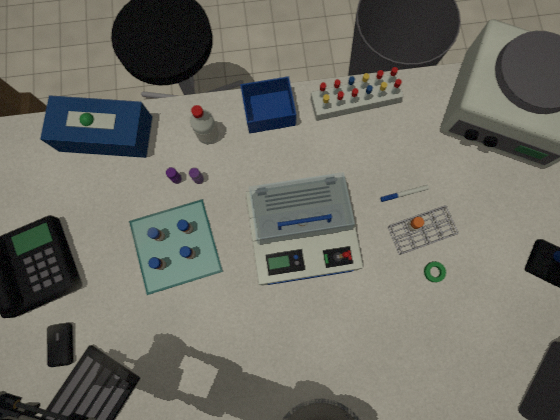

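The views show the warmer in the middle, with the mat to its left (top image 175,245) holding four blue vials at (153,233), (183,225), (155,263) and (186,252). The rack is to the right at (423,230) with the orange vial at (418,222). The two purple vials at (173,174) and (196,175) are look-alikes off the mat, so I'll leave them. One white vial shows in the block, at scene (251,217). Next I'll measure.

```bash
cat > h.py <<'E'
from plant import bot
import cv2,numpy as np
from scipy.spatial.transform import Rotation as R
def cam(n,obs=None):
    i=bot.camera_info(n); K=np.array([[i['fx'],0,i['cx']],[0,i['fy'],i['cy']],[0,0,1]])
    if n=='wrist':
        o=obs or bot.get_obs(); T=np.eye(4); T[:3,:3]=R.from_euler('xyz',o['tcp_rot']).as_matrix(); T[:3,3]=o['tool_pos']
        W=T@i['hand_eye']
    else: W=np.linalg.inv(i['camera_from_world'])
    return K,W
def cloud(d,K,W):
    v,u=np.mgrid[:d.shape[0],:d.shape[1]]
    P=np.stack([(u-K[0,2])/K[0,0]*d,(v-K[1,2])/K[1,1]*d,d],-1)
    P=P@W[:3,:3].T+W[:3,3]; P[d==0]=np.nan; return P
def atz(u,v,z,K,W):
    r=W[:3,:3]@np.array([(u-K[0,2])/K[0,0],(v-K[1,2])/K[1,1],1]); o=W[:3,3]
    return o+r*(z-o[2])/r[2]
def proj(p,K,W):
    q=np.linalg.inv(W)@np.append(p,1); q=K@q[:3]; return q[:2]/q[2]
def blobs(m,mn=15):
    n,l,s,c=cv2.connectedComponentsWithStats(m.astype(np.uint8)); return [(c[i],s[i],l==i) for i in range(1,n) if s[i,4]>=mn]
def snap(n,tag):
    o=bot.get_obs(); im,d=bot.capture(n); cv2.imwrite(f'pics/{tag}.png',im); return im,d,*cam(n,o)
def tool(p,rpy=None):  # world target pose -> shift (shares) and turn (shares) from current
    o=bot.get_obs(); M=R.from_euler('xyz',o['tcp_rot'])
    s=M.inv().apply(np.array(p)-o['tool_pos'])/100
    t=(M.inv()*R.from_euler('xyz',rpy)).as_rotvec()/(np.pi/4) if rpy is not None else None
    return s.round(3),None if t is None else t.round(3)
E
python3 - <<'E'
from h import *
for n in('top','scene'):
    im=cv2.imread(f'pics/{n}0.png'); d=np.load(n+'0.npy'); K,W=cam(n); P=cloud(d,K,W)
    hsv=cv2.cvtColor(im,cv2.COLOR_BGR2HSV); H,S,V=cv2.split(hsv)
    for nm,m in dict(blue=(H>100)&(H<122)&(S>150)&(V>60),orange=(H>5)&(H<18)&(S>150),red=((H<5)|(H>175))&(S>170),green=(H>55)&(H<85)&(S>150)).items():
        for c,s,mm in blobs(m,8):
            q=np.nanmedian(P[mm],0)
            if -350<q[1]<450 and 300<q[0]<800: print(n,nm,c.round(1),s[4],q.round(1))
    if n=='top':
        z=P[...,2]; m=(z>70)&(z<150)&(abs(P[...,1]-20)<180)
        for lo,hi in((80,90),(92,100),(130,145),(150,175)):
            for c,s,mm in blobs((z>lo)&(z<hi)&(abs(P[...,1])<250)&(P[...,0]<800),40):
                r=cv2.minAreaRect(P[mm][:,:2].astype(np.float32)); print(lo,c.round(),s[4],[np.round(x,1) for x in r])
E
```

```text
top blue [388.5 197.2] 65 [ 584.6 -260.4   14. ]
top blue [304.7 220.2] 184 [520.6 -22.7 181.7]
top blue [182.2 224.7] 83 [569.6 269.8  62.4]
top blue [184.9 251.3] 84 [502.7 268.3  61.9]
top blue [295.6 256.4] 13 [454.7   3.3  90. ]
top blue [153.6 262.5] 87 [485.  344.9  62.1]
top orange [416.9 222.4] 117 [ 502.6 -304.1   64.2]
top red [346.7 254.3] 51 [ 441.4 -111.7  122. ]
top green [426.2 267.4] 8 [ 392.5 -321.4   16.9]
80 [304. 254.] 4177 [array([518.4, -23.3]), array([227.6, 249.8]), np.float64(1.8)]
130 [298. 192.] 2411 [array([588.3, -21. ]), array([ 81.4, 223.9]), np.float64(1.7)]
130 [305. 233.] 166 [array([499.8, -23.3]), array([  2.5, 222.1]), np.float64(1.7)]
150 [348. 221.] 49 [array([ 517.4, -122.7]), array([25.1, 28.4]), np.float64(86.5)]
150 [298. 229.] 481 [array([514.9,  -9.5]), array([ 30.6, 195. ]), np.float64(1.5)]
scene blue [247.2 193.6] 110 [523.3 -26.3 179.5]
scene blue [388.5 198.2] 52 [490.1 344.7  60.6]
scene blue [363.2 207.6] 64 [508.4 266.9  61.2]
scene blue [401. 216.] 71 [562.6 343.   61.8]
scene blue [374.6 224.2] 70 [572.6 269.7  61. ]
scene blue [153.4 288.3] 78 [ 588.5 -261.6   11.3]
scene orange [386.7 205.6] 21 [494.5 339.   39.2]
scene orange [362.1 215.6] 18 [513.  264.1  38.2]
scene orange [399.2 224.4] 17 [568.6 338.1  38.5]
scene orange [372.7 232.7] 23 [578.4 263.8  39.4]
scene orange [127.1 252.8] 155 [ 510.2 -306.7   61.6]
scene red [206.6 199.6] 20 [ 446.  -109.5  121.8]
scene green [114.8 233.4] 183 [ 388.6 -342.6   17. ]
```

Emit:
step_arm --targets '[0,0,0,0,0,0,-0.25,0,0,0,0,0,0,-0.492,0,0,0,0,0,0,-0.492,0,0,0,0,0,0,-0.492]'

```text
time: 0.6
tool_pos: [198.0, 486.2, 251.6]
tcp_rot: [-3.141, -0.0, 3.138]
contact_force: [-0.6, 0.1, 0.0]
grip_width: 56.7
finger_force: 0.0
```

Emit:
step_arm --targets '[0,-0.25,-0.42,0,0,0,0,0,-0.5,-0.85,0,0,0,0,0,-0.5,-0.85,0,0,0,0]'

```text
time: 0.98
tool_pos: [249.1, 399.2, 251.9]
tcp_rot: [-3.141, 0.0, 3.135]
contact_force: [0.2, 0.1, 0.2]
grip_width: 26.4
finger_force: 0.0
```

Emit:
step_arm --targets '[0,-0.25,-0.42,0,0,0,0,0,-0.5,-0.85,0,0,0,0,0,-0.5,-0.85,0,0,0,0]'

```text
time: 1.35
tool_pos: [299.0, 314.9, 251.9]
tcp_rot: [3.141, 0.0, 3.136]
contact_force: [-0.8, 0.2, -0.3]
grip_width: 1.1
finger_force: 0.0
```

Emit:
step_arm --targets '[0,-0.25,-0.42,0,0,0,0,0,-0.5,-0.85,0,0,0,0,0,-0.5,-0.85,0,0,0,0]'

```text
time: 1.72
tool_pos: [349.1, 230.4, 251.8]
tcp_rot: [3.141, 0.001, 3.136]
contact_force: [0.3, 0.9, -0.9]
grip_width: 0.2
finger_force: 0.0
```

Emit:
step_arm --targets '[0,-0.25,-0.42,0,0,0,0,0,-0.5,-0.85,0,0,0,0,0,-0.5,-0.85,0,0,0,0]'

```text
time: 2.1
tool_pos: [399.0, 145.8, 251.7]
tcp_rot: [3.141, 0.0, 3.137]
contact_force: [-0.2, -0.2, -0.0]
grip_width: 0.4
finger_force: 0.0
```

Emit:
step_arm --targets '[0,-0.25,-0.42,0,0,0,0,0,-0.5,-0.85,0,0,0,0,0,-0.5,-0.85,0,0,0,0]'

```text
time: 2.48
tool_pos: [448.9, 61.2, 251.5]
tcp_rot: [3.141, 0.0, 3.138]
contact_force: [0.0, 0.5, 0.3]
grip_width: 0.4
finger_force: 0.0
```

Emit:
step_arm --targets '[0,-0.2,-0.42,0,0,0,0,0,-0.3,-0.85,0,0,0,0,0,-0.3,-0.85,0,0,0,0,0,-0.3,-0.85,0,0,0,0]'

```text
time: 2.98
tool_pos: [477.4, -21.6, 251.6]
tcp_rot: [3.14, -0.001, -3.141]
contact_force: [0.5, -0.1, -0.5]
grip_width: 0.7
finger_force: 0.0
```

Emit:
step_arm --targets '[0,-0.13,0,0.3,0,0,0,0,-0.13,0,0.62,0,0,0,0,-0.13,0,0.62,0,0,0]'

```text
time: 3.35
tool_pos: [489.2, -21.6, 188.1]
tcp_rot: [3.14, -0.005, -3.14]
contact_force: [0.1, -0.4, 0.7]
grip_width: 0.4
finger_force: 0.0
```

Emit:
step_arm --targets '[0,-0.08,0,0,0,0,0,0,-0.16,0,0,0,0,0,0,-0.2,0,-0.05,0,0,0,0,-0.26,0,-0.1,0,0,0,0,-0.33,0,-0.16,0,0,0,0,-0.4,0,-0.22,0,0,0,0,-0.46,0,-0.27,0,0,0,0,-0.54,0,-0.32,0,0,0,0,-0.61,0,-0.37,0,0,0,0,-0.68,0,-0.42,0,0,0,0,-0.76,0,-0.45,0,0,0,0,-0.84,0,-0.48,0,0,0,0,-0.92,0,-0.51,0,0,0,0,-0.92,0,-0.51,0,0,0]'

```text
time: 5.1
tool_pos: [583.9, -24.2, 240.8]
tcp_rot: [-3.141, 0.002, 3.141]
contact_force: [-0.0, -0.0, -0.1]
grip_width: 0.0
finger_force: 0.0
```

```bash
python3 - <<'E'
from h import *
a,*_=snap('scene','s1'); b,*_=snap('wrist','w1')
cv2.imwrite('pics/m1.png',np.hstack([a[120:340,120:400],b[::2,::2][:, :].repeat(1,0)[:210].copy() if 0 else cv2.resize(b,(293,220))]))
E
```

```text
(no output)
```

View pics/m1.png

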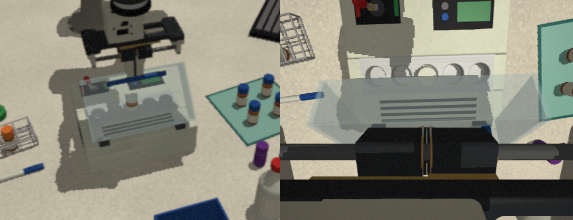

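The cover is at about 0.8 rad, and a white vial is visible in the middle bore. Next I'll push its front rim from in front.

Emit:
step_arm --targets '[0,0.05,0,-0.4,0,0,0,0,0.4,0,-0.45,0,0,0,0,0.9,0,-0.4,0,0,0,0,0.9,0,0.1,0,0,0,0,0.9,0,0.62,0,0,0,0,0.9,0,0.62,0,0,0]'

```text
time: 5.95
tool_pos: [490.7, -23.6, 176.3]
tcp_rot: [3.14, -0.007, 3.141]
contact_force: [-0.5, 0.7, 0.3]
grip_width: 0.5
finger_force: 0.0
```

Emit:
step_arm --targets '[0,-0.12,0,0,0,0,0,0,-0.22,0,0,0,0,0,0,-0.3,0,-0.07,0,0,0,0,-0.42,0,-0.16,0,0,0,0,-0.53,0,-0.23,0,0,0,0,-0.64,0,-0.3,0,0,0,0,-0.76,0,-0.35,0,0,0,0,-0.88,0,-0.4,0,0,0,0,-0.88,0,-0.4,0,0,0]'

```text
time: 7.08
tool_pos: [582.1, -23.9, 219.8]
tcp_rot: [-3.141, 0.003, 3.141]
contact_force: [0.6, 0.3, -0.8]
grip_width: 0.5
finger_force: 0.0
```

Emit:
step_arm --targets '[0,-0.1,0,-0.02,0,0,0,0,-0.18,0,-0.03,0,0,0,0,-0.25,0,-0.04,0,0,0,0,-0.32,0,-0.04,0,0,0,0,-0.36,0,-0.04,0,0,0,0,-0.36,0,-0.04,0,0,0]'

```text
time: 7.82
tool_pos: [617.1, -24.0, 222.6]
tcp_rot: [-3.142, 0.0, 3.141]
contact_force: [-0.4, 0.3, -0.2]
grip_width: 0.5
finger_force: 0.1
```

```bash
python3 - <<'E'
from h import *
a,*_=snap('scene','s2'); b,*_=snap('wrist','w2')
cv2.imwrite('pics/m2.png',np.hstack([cv2.resize(a[100:320,120:400],(380,300)),cv2.resize(b,(400,300))]))
E
```

```text
(no output)
```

View pics/m2.png

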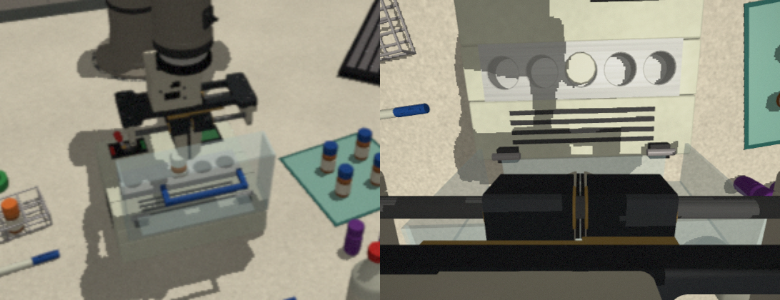

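The cover now leans back past upright. The only white cap is in the middle bore (wrist panel about 580,68), and the other four bores are empty. Next I'll measure the cover angle, the bores, the vials and the rack.

```bash
python3 - <<'E'
from h import *
for n in('scene','top','wrist'):
    im,d,K,W=snap(n,n+'3'); P=cloud(d,K,W); H,S,V=cv2.split(cv2.cvtColor(im,cv2.COLOR_BGR2HSV))
    for c,s,mm in blobs((H>100)&(H<122)&(S>130)&(V>50),20):
        q=np.nanmedian(P[mm],0)
        if -350<q[1]<450 and 300<q[0]<800: print(n,'blue',c.round(1),s[4],q.round(1),atz(*c,61,K,W).round(1))
    if n=='wrist':
        z=P[...,2]; g=(z>92)&(z<98)&(abs(P[...,0]-537)<60)
        r=cv2.minAreaRect(P[g][:,:2].astype(np.float32)); print('block',r, np.nanmedian(P[g],0))
        for c,s,mm in blobs((z>60)&(z<82)&(abs(P[...,0]-537)<40)&(abs(P[...,1]+22)<110),30): print('bore',c.round(),s[4],np.nanmedian(P[mm],0).round(1), cv2.minEnclosingCircle(P[mm][:,:2].astype(np.float32)))
        for c,s,mm in blobs((z>122)&(z<140)&(abs(P[...,0]-537)<50)&(abs(P[...,1]+22)<110),30): print('vial',c.round(),s[4],np.nanmedian(P[mm],0).round(1), cv2.minEnclosingCircle(P[mm][:,:2].astype(np.float32)))
E
```

```text
scene blue [388.1 198.9] 76 [491.1 341.8  60.1] [493.3 340.8  61. ]
scene blue [362.9 208.2] 86 [508.5 265.6  59.7] [510.1 265.   61. ]
scene blue [400.6 216.9] 99 [563.9 341.9  60.4] [565.2 340.2  61. ]
scene blue [374.3 225.2] 94 [574.  267.6  60. ] [576.  266.4  61. ]
scene blue [270.1 240.6] 334 [706.4 -20.5 202. ] [560.4  14.1  61. ]
scene blue [153.1 288.4] 88 [ 588.2 -262.3   11.6] [ 634.  -257.2   61. ]
top blue [388.8 197.1] 66 [ 584.4 -261.1   14.6] [ 574.8 -247.5   61. ]
top blue [182.5 224.9] 95 [569.2 269.5  61.6] [568.9 269.4  61. ]
top blue [154.4 234.7] 23 [552.4 340.4  61.7] [553.3 339.7  61. ]
top blue [185.  251.5] 93 [502.6 268.   61.6] [502.6 268.2  61. ]
top blue [154.  262.7] 99 [484.8 344.9  61.8] [484.9 345.   61. ]
wrist blue [ 43.5 154.4] 620 [ 583.5 -259.6   13. ] [ 578.6 -226.6   61. ]
block ((534.5917358398438, -23.110092163085938), (56.1886100769043, 204.91336059570312), 1.6701374053955078) [530.7881853  -21.93936635  94.93178868]
bore [387.  95.] 1278 [530.9  62.1  69.2] ((532.076171875, 58.10813522338867), 15.924720764160156)
bore [333.  97.] 1375 [532.3  19.3  69. ] ((533.311767578125, 17.2725772857666), 16.04838752746582)
bore [228. 101.] 1365 [535.  -65.3  69.2] ((535.7318115234375, -63.36087417602539), 16.06260871887207)
bore [174. 102.] 1263 [ 536.  -107.9   69.3] ((536.91748046875, -103.82706451416016), 15.974431991577148)
bore [283. 115.] 117 [547.7 -20.2  69. ] ((539.5467529296875, -22.207935333251953), 15.165072441101074)
vial [280.  95.] 1536 [534.1 -23.4 129.9] ((534.1409301757812, -23.560754776000977), 13.816646575927734)
```

Emit:
step_arm --targets '[0.3,0.05,0,-0.25,0,0,0,0.65,0.5,0,-0.25,0,0,0,0.65,0.83,0.01,-0.1,0,0,0,0.65,0.83,0.01,0,0,0,0,0.65,0.83,0.01,0,0,0,0]'

```text
time: 8.7
tool_pos: [534.2, -23.0, 222.5]
tcp_rot: [3.141, 0.0, 3.141]
contact_force: [-0.3, -0.8, -0.3]
grip_width: 45.6
finger_force: 0.0
```

Emit:
step_arm --targets '[0.65,0,0,0.4,0,0,0,0.65,0,0,0.75,0,0,0,0.65,0,0,0.97,0,0,0,0.65,0,0,0.97,0,0,0,0,0,0,0.97,0,0,0,0,0,0,0.97,0,0,0,0,0,0,0.97,0,0,0,0,0,0,0.97,0,0,0,0,0,0,0.97,0,0,0]'

```text
time: 9.82
tool_pos: [534.1, -22.9, 126.2]
tcp_rot: [-3.142, 0.001, 3.141]
contact_force: [-0.6, 0.7, 3.5]
grip_width: 27.4
finger_force: 30.0
```

Emit:
step_arm --targets '[0,0,0,-0.3,0,0,0,0,0,0,-0.6,0,0,0,0,0,0,-0.95,0,0,0,0,0,0,-0.95,0,0,0]'

```text
time: 10.32
tool_pos: [535.1, -23.1, 223.3]
tcp_rot: [-3.141, 0.005, 3.141]
contact_force: [0.8, 0.8, -1.2]
grip_width: 27.4
finger_force: 30.0
```

White vial held. Now to the rack for a look.

Emit:
step_arm --targets '[0,0.1,-0.5,0,0,0,0,0,0.1,-1,0,0,0,0,0,0.1,-1,0,0,0,0]'

```text
time: 10.7
tool_pos: [523.1, -125.6, 219.4]
tcp_rot: [3.142, -0.002, 3.137]
contact_force: [0.2, 0.7, -0.7]
grip_width: 27.3
finger_force: 30.0
```

Emit:
step_arm --targets '[0,0.1,-0.5,0,0,0,0,0,0.2,-1,0,0,0,0,0,0.2,-1,0,0,0,0,0,0.2,-1,0,0,0,0]'

```text
time: 11.2
tool_pos: [503.6, -221.8, 219.9]
tcp_rot: [3.14, -0.001, 3.141]
contact_force: [0.4, -0.2, 0.5]
grip_width: 27.3
finger_force: 30.0
```

```bash
python3 - <<'E'
from h import *
im,d,K,W=snap('wrist','w4'); P=cloud(d,K,W); z=P[...,2]
print(bot.get_obs()['tool_pos'],bot.get_obs()['grip_width'])
m=(z>55)&(z<72)&(P[...,1]<-260)
for c,s,mm in blobs(m,60): print('vialtop',c.round(),s[4],np.nanmedian(P[mm],0).round(1),cv2.minEnclosingCircle(P[mm][:,:2].astype(np.float32)))
m=(z>22)&(z<36)&(P[...,1]<-210)&(P[...,1]>-420)&(P[...,0]>400)&(P[...,0]<620)
b=max(blobs(cv2.dilate(m.astype(np.uint8),np.ones((9,9))),60),key=lambda b:b[1][4])[2]&m
print('rack',cv2.minAreaRect(P[b][:,:2].astype(np.float32)),b.sum(),np.nanmedian(P[b],0))
# also from rectified top view at z=30
xs=np.arange(400,600,.5); ys=np.arange(-200,-420,-.5)
X,Y=np.meshgrid(xs,ys,indexing='ij'); Q=np.stack([X,Y,0*X+30,0*X+1],-1)@np.linalg.inv(W).T
u=(Q[...,0]/Q[...,2]*K[0,0]+K[0,2]).astype(np.float32); v=(Q[...,1]/Q[...,2]*K[1,1]+K[1,2]).astype(np.float32)
cv2.imwrite('pics/rect.png',cv2.remap(im,u,v,1)[::-1])
E
```

```text
[ 503.76901406 -221.42880495  220.09402455] 27.378983905513888
vialtop [180. 196.] 844 [ 500.2 -307.9   64.8] ((501.6432189941406, -309.2189025878906), 14.239943504333496)
rack ((486.33697509765625, -331.26861572265625), (79.38306427001953, 155.3112030029297), 12.260369300842285) 3060 [ 483.72450839 -331.91460223   29.6776098 ]
```

View pics/rect.png

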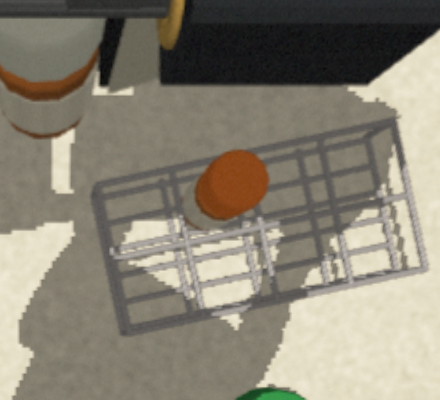

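Emit:
step_arm --targets '[0,0.12,-0.5,0,0,0,0,0,0.12,-0.85,0,0,0,0,0,0.12,-0.85,0,0,0,0]'

```text
time: 11.62
tool_pos: [492.0, -308.4, 220.3]
tcp_rot: [3.142, -0.0, 3.14]
contact_force: [0.4, 0.7, -0.3]
grip_width: 27.1
finger_force: 30.0
```

Emit:
step_arm --targets '[0,0.12,-0.5,0.1,0,0,0,0,0.12,-0.85,0.4,0,0,0,0,0.12,-0.85,0.8,0,0,0,0,0.12,-0.85,0.8,0,0,0]'

```text
time: 12.12
tool_pos: [478.9, -389.7, 137.5]
tcp_rot: [3.135, -0.005, -3.141]
contact_force: [0.4, 0.6, -0.8]
grip_width: 27.8
finger_force: 30.0
```

```bash
python3 - <<'E'
from h import *
o=bot.get_obs(); print(o['tool_pos'],o['grip_width']); print(tool([480,-391,62.5]))
im,d,K,W=snap('wrist','w5'); P=cloud(d,K,W); z=P[...,2]
# held vial: lower body near the tool
i=np.linalg.inv(bot.camera_info('wrist')['hand_eye'])
T=cam('wrist')[1]@i
Q=(P-T[:3,3])@T[:3,:3]
m=(Q[...,2]>28)&(Q[...,2]<75)&(abs(Q[...,0])<40)&(abs(Q[...,1])<40)
q=Q[m]; print(len(q),q.min(0).round(1),q.max(0).round(1),np.median(q,0).round(1))
cv2.imwrite('pics/w5c.png',cv2.resize(im[150:420,80:480],(600,405)))
E
```

```text
[ 478.92169713 -389.67275845  137.49645697] 27.84852231543491
(array([-0.015, -0.018,  0.75 ]), None)
756 [  1.7 -12.3  28. ] [15.7 14.8 59. ] [13.7  1.3 40. ]
```

View pics/w5c.png

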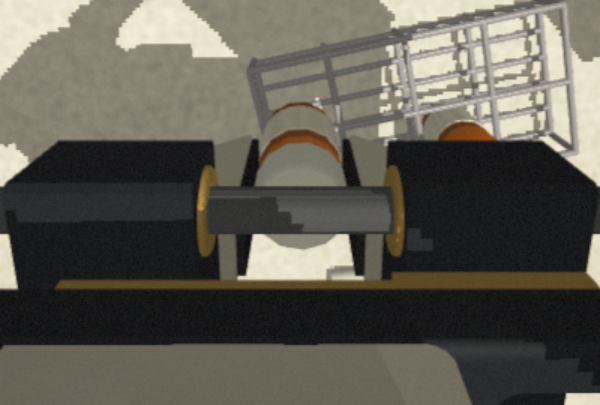

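Emit:
step_arm --targets '[0,-0.02,-0.02,0,0,0,0,0,-0.02,-0.02,0.25,0,0,0,0,-0.02,-0.02,0.45,0,0,0,0,-0.02,-0.02,0.6,0,0,0,0,-0.02,-0.02,0.7,0,0,0,0,-0.02,-0.02,0.75,0,0,0,0,-0.02,-0.02,0.75,0,0,0]'

```text
time: 13.05
tool_pos: [481.6, -394.5, 65.5]
tcp_rot: [3.141, -0.001, 3.141]
contact_force: [-0.4, 2.6, -2.0]
grip_width: 27.4
finger_force: 30.0
```

Emit:
step_arm --targets '[0.45,0,0,0,0,0,0,0.45,0,0,0,0,0,0,0.45,0,0,-0.3,0,0,0,0.5,0,0.1,-0.7,0,0,0,0.65,0,0.5,-0.95,0,0,0]'

```text
time: 13.68
tool_pos: [482.3, -346.8, 163.1]
tcp_rot: [-3.138, 0.003, 3.139]
contact_force: [0.7, 0.3, -0.9]
grip_width: 51.9
finger_force: 0.0
```

Emit:
step_arm --targets '[0.65,0,0.4,-0.6,0,0,0,0.65,0,0.95,-0.7,0,0,0,0.65,0,0.95,-0.7,0,0,0]'

```text
time: 14.05
tool_pos: [482.5, -247.3, 233.4]
tcp_rot: [-3.14, 0.004, -3.138]
contact_force: [0.7, 0.1, -0.7]
grip_width: 59.6
finger_force: 0.0
```

```bash
python3 - <<'E'
from h import *
im,d,K,W=snap('wrist','w6'); P=cloud(d,K,W); z=P[...,2]
print(bot.get_obs()['tool_pos'])
for c,s,mm in blobs((z>50)&(z<80)&(P[...,1]<-240)&(P[...,0]>400)&(P[...,0]<600),60): print('vialtop',c.round(),s[4],np.nanmedian(P[mm],0).round(1),cv2.minEnclosingCircle(P[mm][:,:2].astype(np.float32)))
E
```

```text
[ 482.31086498 -248.92638295  232.26741534]
vialtop [122. 191.] 885 [ 479.8 -390.4   64.6] ((480.66265869140625, -393.3902587890625), 14.430896759033203)
vialtop [214. 213.] 779 [ 499.5 -308.    64.7] ((501.1898498535156, -309.1471862792969), 14.010095596313477)
```

Emit:
step_arm --targets '[0.65,0,0.5,0,0,0,0,0.65,0,1,0,0,0,0,0.65,0,1,0,0,0,0]'

```text
time: 14.48
tool_pos: [481.7, -148.5, 230.2]
tcp_rot: [3.141, -0.001, -3.14]
contact_force: [-0.1, 0.2, 0.5]
grip_width: 59.8
finger_force: 0.0
```

Emit:
step_arm --targets '[0.65,0,0.5,0,0,0,0,0.65,0,1,0,0,0,0,0.65,0,1,0,0,0,0]'

```text
time: 14.85
tool_pos: [482.2, -49.2, 230.4]
tcp_rot: [3.142, -0.0, -3.139]
contact_force: [0.4, -0.7, 0.6]
grip_width: 60.1
finger_force: 0.0
```

Emit:
step_arm --targets '[0.65,0,0.5,0,0,0,0,0.65,0,1,0,0,0,0,0.65,0,1,0,0,0,0]'

```text
time: 15.22
tool_pos: [482.6, 50.5, 230.4]
tcp_rot: [-3.141, 0.0, -3.14]
contact_force: [0.1, -0.6, 0.3]
grip_width: 59.6
finger_force: 0.0
```

Emit:
step_arm --targets '[0.65,0,0.5,0,0,0,0,0.65,0,1,0,0,0,0,0.65,0,1,0,0,0,0]'

```text
time: 15.6
tool_pos: [482.9, 150.3, 230.3]
tcp_rot: [-3.141, 0.0, -3.14]
contact_force: [-0.5, -0.6, -0.1]
grip_width: 59.6
finger_force: 0.0
```

Emit:
step_arm --targets '[0.65,0,0.5,0,0,0,0,0.65,0,1,0,0,0,0,0.65,0,1,0,0,0,0,0.65,0,1,0,0,0,0]'

```text
time: 16.1
tool_pos: [482.9, 247.9, 230.3]
tcp_rot: [-3.14, -0.0, 3.14]
contact_force: [0.0, -0.7, 0.1]
grip_width: 59.7
finger_force: 0.0
```

```bash
cat > mat.py <<'E'
from h import *
import sys
im,d,K,W=snap('wrist',sys.argv[1]); P=cloud(d,K,W); z=P[...,2]
H,S,V=cv2.split(cv2.cvtColor(im,cv2.COLOR_BGR2HSV))
o=bot.get_obs(); print(o['tool_pos'].round(1),o['grip_width'].round(1))
for c,s,mm in blobs((z>50)&(z<72)&(P[...,1]>150),100):
    h=np.median(im[mm],0); (cx,cy),r=cv2.minEnclosingCircle(P[mm][:,:2].astype(np.float32))
    print(c.round(),s[4],'bgr',h,'zmed',np.nanmedian(z[mm]).round(1),'c',round(cx,1),round(cy,1),'r',round(r,1))
E
python3 mat.py w7; python3 -c "
import cv2;cv2.imwrite('pics/w7c.png',cv2.imread('pics/w7.png')[:330])"
```

```text
Traceback (most recent call last):
  File "mat.py", line 5, in <module>
    o=bot.get_obs(); print(o['tool_pos'].round(1),o['grip_width'].round(1))
                                                  ^^^^^^^^^^^^^^^^^^^^^
AttributeError: 'float' object has no attribute 'round'
```

View pics/w7c.png

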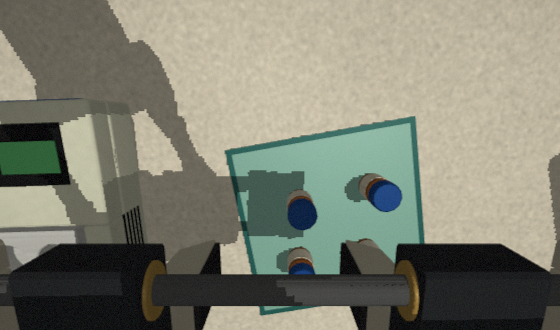

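The mat shows four blue caps: two clear at (302,210) and (380,193), one partly hidden at (301,270), and one behind the finger. No purple is near.

```bash
sed -i "s/o\['grip_width'\].round(1)/round(o['grip_width'],1)/" mat.py; python3 mat.py w8
```

```text
[482.7 247.9 230.6] 59.7
[385. 196.] 774 bgr [128.  71.  34.] zmed 60.7 c 484.2 345.2 r 14.2
[301. 214.] 721 bgr [67. 35. 15.] zmed 60.7 c 502.1 268.1 r 14.0
[301. 269.] 186 bgr [72. 37. 16.] zmed 58.6 c 562.7 269.2 r 12.3
```

Emit:
step_arm --targets '[0.65,-0.19,0.2,0.2,0,0,0,0.65,-0.19,0.2,0.6,0,0,0,0.65,-0.19,0.2,0.9,0,0,0,0.65,-0.19,0.2,0.9,0,0,0]'

```text
time: 16.7
tool_pos: [500.2, 268.2, 138.8]
tcp_rot: [-3.14, -0.005, 3.14]
contact_force: [-0.7, 0.8, 0.5]
grip_width: 59.6
finger_force: 0.0
```

Emit:
step_arm --targets '[0.65,0,0,0.4,0,0,0,0.65,0,0,0.7,0,0,0,0.65,0,0,0.83,0,0,0,0.65,0,0,0.83,0,0,0,0,0,0,0.83,0,0,0,0,0,0,0.83,0,0,0,0,0,0,0.83,0,0,0,0,0,0,0.83,0,0,0]'

```text
time: 17.7
tool_pos: [501.1, 270.2, 58.1]
tcp_rot: [3.141, 0.001, 3.141]
contact_force: [-0.8, -0.4, 2.3]
grip_width: 27.6
finger_force: 29.9
```

Emit:
step_arm --targets '[0,0,0,-0.3,0,0,0,0,0,0,-0.6,0,0,0,0,0,0,-0.97,0,0,0,0,0,0,-0.97,0,0,0]'

```text
time: 18.2
tool_pos: [502.4, 270.8, 157.6]
tcp_rot: [3.139, 0.006, 3.141]
contact_force: [0.3, 0.6, -0.1]
grip_width: 27.5
finger_force: 29.9
```

Emit:
step_arm --targets '[0,-0.05,-0.3,-0.4,0,0,0,0,-0.1,-0.8,-0.6,0,0,0,0,-0.15,-1,-0.6,0,0,0,0,-0.15,-1,-0.6,0,0,0]'

```text
time: 18.7
tool_pos: [515.8, 168.8, 213.9]
tcp_rot: [-3.141, -0.001, 3.139]
contact_force: [-0.3, 0.9, -0.3]
grip_width: 27.4
finger_force: 29.9
```

Emit:
step_arm --targets '[0,-0.05,-0.5,0,0,0,0,0,-0.15,-1,0,0,0,0,0,-0.15,-1,0,0,0,0,0,-0.15,-1,0,0,0,0,0,-0.15,-1,0,0,0,0]'

```text
time: 19.32
tool_pos: [530.5, 71.6, 214.3]
tcp_rot: [3.141, -0.001, -3.14]
contact_force: [-0.4, -0.1, 0.0]
grip_width: 27.7
finger_force: 29.9
```

```bash
cat > held.py <<'E'
from h import *
import sys
from scipy.optimize import least_squares
o=bot.get_obs(); im,d=bot.capture('wrist'); K,W=cam('wrist',o); P=cloud(d,K,W)
M=R.from_euler('xyz',o['tcp_rot']).as_matrix(); Q=(P-o['tool_pos'])@M
m=(Q[...,2]>28)&(Q[...,2]<56)&(abs(Q[...,0])<30)&(abs(Q[...,1])<22); q=Q[m]
f=least_squares(lambda c:np.hypot(q[:,0]-c[0]-c[2]*(q[:,2]-40),q[:,1]-c[1]-c[3]*(q[:,2]-40))-13.5,[0,0,0,0],loss='soft_l1').x
m=(Q[...,2]>28)&(Q[...,2]<80)&(abs(Q[...,0]-f[0])<15)&(abs(Q[...,1]-f[1])<14)
cb=f[:2]+f[2:]*18
print('n',len(q),'centre in tool',f[:2].round(1),'tilt',f[2:].round(3),'bottom z',np.percentile(Q[m][:,2],98).round(1),'tcp',o['tool_pos'].round(1),'rpy',o['tcp_rot'].round(3),'w',round(o['grip_width'],1))
off=M@np.array([*cb,0]); print('foot world',(o['tool_pos']+off)[:2].round(1))
if len(sys.argv)>1:
    t=np.array(eval(sys.argv[1])+[float(sys.argv[2])]); t[:2]-=off[:2]; print('target tcp',t.round(1),'shift',tool(t)[0])
E
python3 held.py "[532.1,58.1]" 127.5
```

```text
n 666 centre in tool [-0.5 -0.2] tilt [-0.021 -0.016] bottom z 56.1 tcp [530.5  71.6 214.3] rpy [ 3.141e+00 -1.000e-03 -3.140e+00] w 27.7
foot world [531.4  71.1]
target tcp [531.2  58.5 127.5] shift [-0.007 -0.13   0.87 ]
```

Emit:
step_arm --targets '[0,-0.01,-0.13,0,0,0,0,0,-0.01,-0.13,0.3,0,0,0,0,-0.01,-0.13,0.5,0,0,0,0,-0.01,-0.13,0.6,0,0,0,0,-0.01,-0.13,0.7,0,0,0,0,-0.01,-0.13,0.8,0,0,0,0,-0.01,-0.13,0.86,0,0,0,0,-0.01,-0.13,0.86,0,0,0]'

```text
time: 20.38
tool_pos: [531.7, 57.2, 128.4]
tcp_rot: [3.141, -0.001, 3.141]
contact_force: [-0.5, -0.0, 0.2]
grip_width: 27.4
finger_force: 29.9
```

Emit:
step_arm --targets '[0.45,0,0,0,0,0,0,0.45,0,0,0,0,0,0,0.45,0,0,-0.2,0,0,0,0.5,0,0,-0.6,0,0,0,0.65,0,0,-0.97,0,0,0]'

```text
time: 21.0
tool_pos: [531.9, 57.1, 227.2]
tcp_rot: [3.142, 0.0, 3.141]
contact_force: [0.1, -0.1, -0.4]
grip_width: 51.1
finger_force: 0.0
```

Emit:
step_arm --targets '[0.65,0.05,0.5,0,0,0,0,0.65,0.16,1,0,0,0,0,0.65,0.16,1,0,0,0,0]'

```text
time: 21.38
tool_pos: [515.0, 159.9, 226.2]
tcp_rot: [3.141, 0.001, -3.138]
contact_force: [-0.7, 0.6, 0.4]
grip_width: 60.1
finger_force: 0.0
```

Emit:
step_arm --targets '[0.65,0.05,0.5,0,0,0,0,0.65,0.16,1,0,0,0,0,0.65,0.16,1,0,0,0,0]'

```text
time: 21.75
tool_pos: [499.3, 259.2, 225.8]
tcp_rot: [3.141, 0.0, -3.138]
contact_force: [0.2, -1.3, 0.3]
grip_width: 60.0
finger_force: 0.0
```

Emit:
step_arm --targets '[0.65,0.05,0.5,0,0,0,0,0.65,0.16,0.9,0,0,0,0,0.65,0.16,0.9,0,0,0,0,0.65,0.16,0.9,0,0,0,0]'

```text
time: 22.25
tool_pos: [484.6, 345.7, 225.7]
tcp_rot: [-3.141, 0.0, 3.141]
contact_force: [-0.1, 0.3, 0.3]
grip_width: 59.9
finger_force: 0.0
```

```bash
python3 mat.py w9
```

```text
[484.7 345.5 225.7] 59.4
[538. 210.] 2853 bgr [37. 37. 39.] zmed 51.9 c 503.7 592.2 r 57.8
[279. 195.] 760 bgr [65. 33. 13.] zmed 60.8 c 484.5 344.9 r 14.2
[277. 265.] 449 bgr [116.  59.  24.] zmed 60.6 c 557.0 343.2 r 13.6
```

Emit:
step_arm --targets '[0.65,0,-0.01,0.4,0,0,0,0.65,0,-0.01,0.85,0,0,0,0.65,0,-0.01,0.85,0,0,0]'

```text
time: 22.68
tool_pos: [482.8, 343.7, 137.9]
tcp_rot: [-3.138, -0.006, 3.139]
contact_force: [-0.2, -1.0, 1.2]
grip_width: 59.7
finger_force: 0.0
```

Emit:
step_arm --targets '[0.65,0,0,0.4,0,0,0,0.65,0,0,0.7,0,0,0,0.65,0,0,0.83,0,0,0,0.65,0,0,0.83,0,0,0,0,0,0,0.83,0,0,0,0,0,0,0.83,0,0,0,0,0,0,0.83,0,0,0,0,0,0,0.83,0,0,0]'

```text
time: 23.68
tool_pos: [484.1, 346.3, 58.1]
tcp_rot: [3.141, 0.001, 3.141]
contact_force: [-0.3, -0.3, 2.0]
grip_width: 27.1
finger_force: 29.9
```

Emit:
step_arm --targets '[0,0,0,-0.3,0,0,0,0,0,0,-0.6,0,0,0,0,0,0,-0.97,0,0,0,0,0,0,-0.97,0,0,0]'

```text
time: 24.18
tool_pos: [485.4, 347.0, 157.7]
tcp_rot: [3.139, 0.005, 3.141]
contact_force: [-0.6, 0.3, -0.3]
grip_width: 27.4
finger_force: 29.9
```

Emit:
step_arm --targets '[0,-0.05,-0.3,-0.4,0,0,0,0,-0.1,-0.8,-0.6,0,0,0,0,-0.13,-1,-0.62,0,0,0,0,-0.13,-1,-0.62,0,0,0]'

```text
time: 24.68
tool_pos: [496.8, 245.1, 215.7]
tcp_rot: [-3.141, -0.002, 3.139]
contact_force: [0.1, 0.1, -0.5]
grip_width: 27.4
finger_force: 29.9
```

Emit:
step_arm --targets '[0,-0.05,-0.5,0,0,0,0,0,-0.13,-1,0,0,0,0,0,-0.13,-1,0,0,0,0]'

```text
time: 25.05
tool_pos: [509.9, 144.5, 215.3]
tcp_rot: [-3.141, -0.002, 3.138]
contact_force: [-0.2, 0.0, -0.2]
grip_width: 27.3
finger_force: 29.9
```

Emit:
step_arm --targets '[0,-0.05,-0.5,0,0,0,0,0,-0.13,-1,0,0,0,0,0,-0.13,-1,0,0,0,0]'

```text
time: 25.42
tool_pos: [523.2, 45.1, 215.6]
tcp_rot: [3.141, -0.001, 3.138]
contact_force: [0.2, 1.1, -0.3]
grip_width: 27.3
finger_force: 29.9
```

Emit:
step_arm --targets '[0,-0.05,-0.4,0,0,0,0,0,-0.1,-0.67,0,0,0,0,0,-0.1,-0.67,0,0,0,0,0,-0.1,-0.67,0,0,0,0]'

```text
time: 25.92
tool_pos: [532.6, -18.9, 216.1]
tcp_rot: [3.14, -0.001, -3.141]
contact_force: [-0.7, -0.0, -0.4]
grip_width: 27.2
finger_force: 29.9
```

```bash
python3 held.py "[534.6,-23.1]" 127.5
```

```text
n 657 centre in tool [ 0.1 -0.1] tilt [-0.022 -0.017] bottom z 56.2 tcp [532.6 -18.9 216.1] rpy [ 3.140e+00 -1.000e-03 -3.141e+00] w 27.2
foot world [532.9 -19.3]
target tcp [534.3 -22.7 127.5] shift [-0.017 -0.038  0.888]
```

Emit:
step_arm --targets '[0,-0.02,-0.04,0,0,0,0,0,-0.02,-0.04,0.3,0,0,0,0,-0.02,-0.04,0.5,0,0,0,0,-0.02,-0.04,0.6,0,0,0,0,-0.02,-0.04,0.7,0,0,0,0,-0.02,-0.04,0.8,0,0,0,0,-0.02,-0.04,0.88,0,0,0,0,-0.02,-0.04,0.88,0,0,0]'

```text
time: 26.98
tool_pos: [534.6, -24.8, 128.2]
tcp_rot: [3.141, -0.001, 3.141]
contact_force: [-0.7, -0.1, -0.5]
grip_width: 27.4
finger_force: 29.9
```

Emit:
step_arm --targets '[0.45,0,0,0,0,0,0,0.45,0,0,0,0,0,0,0.45,0,0,-0.2,0,0,0,0.5,0,0,-0.6,0,0,0,0.65,0,0,-0.97,0,0,0]'

```text
time: 27.6
tool_pos: [534.9, -24.9, 227.2]
tcp_rot: [-3.142, 0.001, 3.141]
contact_force: [0.4, -0.2, 0.1]
grip_width: 51.8
finger_force: 0.0
```

Emit:
step_arm --targets '[0.65,-0.03,0.5,0,0,0,0,0.65,-0.06,1,0,0,0,0,0.65,-0.06,1,0,0,0,0]'

```text
time: 27.98
tool_pos: [540.8, 78.0, 226.2]
tcp_rot: [3.141, 0.001, -3.138]
contact_force: [0.6, 0.4, 0.4]
grip_width: 59.6
finger_force: 0.0
```

Emit:
step_arm --targets '[0.65,-0.03,0.5,0,0,0,0,0.65,-0.06,1,0,0,0,0,0.65,-0.06,1,0,0,0,0]'

```text
time: 28.35
tool_pos: [546.8, 177.2, 225.7]
tcp_rot: [3.141, 0.0, -3.138]
contact_force: [-0.4, 0.5, 0.8]
grip_width: 59.8
finger_force: 0.0
```

Emit:
step_arm --targets '[0.65,-0.03,0.5,0,0,0,0,0.65,-0.06,1,0,0,0,0,0.65,-0.06,1,0,0,0,0]'

```text
time: 28.72
tool_pos: [553.0, 276.5, 225.5]
tcp_rot: [3.141, 0.0, -3.139]
contact_force: [-0.2, -0.5, -1.0]
grip_width: 59.6
finger_force: 0.0
```

Emit:
step_arm --targets '[0.65,-0.03,0.4,0,0,0,0,0.65,-0.05,0.67,0,0,0,0,0.65,-0.05,0.67,0,0,0,0,0.65,-0.05,0.67,0,0,0,0]'

```text
time: 29.22
tool_pos: [558.4, 340.1, 225.7]
tcp_rot: [-3.141, -0.0, 3.14]
contact_force: [-0.7, -0.0, -0.4]
grip_width: 59.4
finger_force: 0.0
```

```bash
python3 mat.py w10
```

```text
[558.4 340.1 225.8] 60.1
[549. 117.] 1199 bgr [31. 31. 31.] zmed 51.1 c 494.6 574.7 r 42.9
[552. 204.] 798 bgr [27. 28. 26.] zmed 50.9 c 568.5 588.1 r 48.9
[283. 196.] 761 bgr [66. 34. 15.] zmed 60.8 c 558.6 343.4 r 13.9
[203. 207.] 774 bgr [65. 34. 13.] zmed 60.7 c 568.7 269.3 r 14.1
[229. 330.] 309 bgr [70. 28. 59.] zmed 59.2 c 705.1 287.6 r 13.7
```

Emit:
step_arm --targets '[0.65,0,0.03,0.4,0,0,0,0.65,0,0.03,0.85,0,0,0,0.65,0,0.03,0.85,0,0,0]'

```text
time: 29.65
tool_pos: [556.3, 342.8, 137.4]
tcp_rot: [-3.138, -0.007, 3.14]
contact_force: [-0.5, 0.2, 0.8]
grip_width: 59.6
finger_force: 0.0
```

Emit:
step_arm --targets '[0.65,0,0,0.4,0,0,0,0.65,0,0,0.7,0,0,0,0.65,0,0,0.83,0,0,0,0.65,0,0,0.83,0,0,0,0,0,0,0.83,0,0,0,0,0,0,0.83,0,0,0,0,0,0,0.83,0,0,0,0,0,0,0.83,0,0,0]'

```text
time: 30.65
tool_pos: [558.1, 345.2, 58.2]
tcp_rot: [3.141, 0.001, 3.141]
contact_force: [-0.4, 0.2, 2.0]
grip_width: 27.2
finger_force: 29.9
```

Emit:
step_arm --targets '[0,0,0,-0.3,0,0,0,0,0,0,-0.6,0,0,0,0,0,0,-0.97,0,0,0,0,0,0,-0.97,0,0,0]'

```text
time: 31.15
tool_pos: [559.5, 345.9, 158.3]
tcp_rot: [3.139, 0.006, 3.141]
contact_force: [-0.4, 0.0, -0.3]
grip_width: 27.8
finger_force: 29.9
```

Emit:
step_arm --targets '[0,0,-0.3,-0.4,0,0,0,0,0.05,-0.8,-0.6,0,0,0,0,0.05,-1,-0.62,0,0,0,0,0.05,-1,-0.62,0,0,0]'

```text
time: 31.65
tool_pos: [552.8, 244.1, 215.9]
tcp_rot: [-3.142, -0.001, 3.139]
contact_force: [-1.0, 1.0, 0.1]
grip_width: 27.6
finger_force: 29.9
```

Emit:
step_arm --targets '[0,0.02,-0.5,0,0,0,0,0,0.05,-1,0,0,0,0,0,0.05,-1,0,0,0,0]'

```text
time: 32.02
tool_pos: [547.7, 143.7, 215.3]
tcp_rot: [-3.141, -0.003, 3.138]
contact_force: [0.4, 0.7, -1.2]
grip_width: 27.4
finger_force: 29.9
```

Emit:
step_arm --targets '[0,0.02,-0.5,0,0,0,0,0,0.05,-1,0,0,0,0,0,0.05,-1,0,0,0,0]'

```text
time: 32.4
tool_pos: [543.1, 44.1, 215.7]
tcp_rot: [3.141, -0.001, 3.139]
contact_force: [0.0, 0.5, -0.7]
grip_width: 27.6
finger_force: 29.9
```

Emit:
step_arm --targets '[0,0.02,-0.5,0,0,0,0,0,0.05,-1,0,0,0,0,0,0.05,-1,0,0,0,0]'

```text
time: 32.78
tool_pos: [538.3, -55.6, 215.9]
tcp_rot: [3.141, -0.001, 3.139]
contact_force: [-0.4, 0.8, -0.6]
grip_width: 27.3
finger_force: 29.9
```

Emit:
step_arm --targets '[0,0,-0.3,0,0,0,0,0,0.02,-0.46,0,0,0,0,0,0.02,-0.46,0,0,0,0,0,0.02,-0.46,0,0,0,0]'

```text
time: 33.28
tool_pos: [535.9, -99.6, 216.6]
tcp_rot: [3.141, -0.0, -3.141]
contact_force: [-1.2, 1.2, -0.2]
grip_width: 27.6
finger_force: 29.9
```

```bash
python3 held.py "[536.9,-103.8]" 127.5
```

```text
n 658 centre in tool [-0.  -0.1] tilt [-0.02  -0.014] bottom z 56.4 tcp [535.9 -99.6 216.6] rpy [ 3.141 -0.    -3.141] w 27.6
foot world [ 536.3 -100. ]
target tcp [ 536.5 -103.4  127.5] shift [-0.006 -0.038  0.891]
```

Emit:
step_arm --targets '[0,-0.01,-0.03,0,0,0,0,0,-0.01,-0.03,0.3,0,0,0,0,-0.01,-0.03,0.5,0,0,0,0,-0.01,-0.03,0.6,0,0,0,0,-0.01,-0.03,0.7,0,0,0,0,-0.01,-0.03,0.8,0,0,0,0,-0.01,-0.03,0.885,0,0,0,0,-0.01,-0.03,0.885,0,0,0]'

```text
time: 34.33
tool_pos: [536.7, -103.9, 127.8]
tcp_rot: [3.141, -0.0, 3.141]
contact_force: [-0.2, 0.7, -0.7]
grip_width: 27.4
finger_force: 29.9
```

Emit:
step_arm --targets '[0.45,0,0,0,0,0,0,0.45,0,0,0,0,0,0,0.45,0,0,-0.2,0,0,0,0.5,0,0,-0.6,0,0,0,0.65,0,0,-0.97,0,0,0,0.65,0,0,-0.97,0,0,0.23,0.65,0,0,-0.97,0,0,0.46,0.65,0,0,-0.97,0,0,0.7,0.65,0,0,-0.97,0,0,0.933,0.65,0,0,-0.97,0,0,0.933]'

```text
time: 35.58
tool_pos: [536.8, -103.9, 225.4]
tcp_rot: [3.141, 0.0, 2.41]
contact_force: [0.0, -0.9, 0.3]
grip_width: 59.7
finger_force: 0.0
```

Emit:
step_arm --targets '[0.65,0.25,0.35,0,0,0,0,0.65,0.56,0.75,0,0,0,0,0.65,0.56,0.75,0,0,0,0]'

```text
time: 35.95
tool_pos: [545.3, -7.8, 225.4]
tcp_rot: [3.141, -0.0, 2.417]
contact_force: [0.3, 0.4, -0.3]
grip_width: 59.9
finger_force: 0.0
```

Emit:
step_arm --targets '[0.65,0.25,0.35,0,0,0,0,0.65,0.56,0.75,0,0,0,0,0.65,0.56,0.75,0,0,0,0]'

```text
time: 36.33
tool_pos: [554.0, 84.6, 225.3]
tcp_rot: [3.141, -0.0, 2.415]
contact_force: [-0.8, -0.9, 0.0]
grip_width: 59.6
finger_force: 0.0
```

Emit:
step_arm --targets '[0.65,0.25,0.35,0,0,0,0,0.65,0.56,0.75,0,0,0,0,0.65,0.56,0.75,0,0,0,0]'

```text
time: 36.7
tool_pos: [562.7, 177.1, 225.1]
tcp_rot: [3.141, -0.0, 2.414]
contact_force: [-0.2, -1.3, 0.6]
grip_width: 59.8
finger_force: 0.0
```

Emit:
step_arm --targets '[0.65,0.25,0.35,0,0,0,0,0.65,0.56,0.75,0,0,0,0,0.65,0.56,0.75,0,0,0,0,0.65,0.56,0.75,0,0,0,0]'

```text
time: 37.2
tool_pos: [571.4, 267.1, 225.0]
tcp_rot: [-3.141, 0.0, 2.409]
contact_force: [-0.0, -0.4, 0.2]
grip_width: 59.6
finger_force: 0.0
```

```bash
python3 mat.py w11; python3 -c "
from h import *
print(tool([568.5,269.3,140])[0],bot.get_obs()['tcp_rot'])"
```

```text
[571.5 266.9 225.2] 59.9
[280. 192.] 763 bgr [116.  61.  27.] zmed 60.8 c 568.4 269.9 r 13.9
[544. 261.] 209 bgr [49. 31. 16.] zmed 56.8 c 786.3 415.1 r 10.8
[337. 315.] 502 bgr [102.  39.  85.] zmed 61.0 c 698.4 229.3 r 14.0
[ 0.039 -0.001  0.852] [-3.14079724e+00  3.48122454e-04  2.40762912e+00]
```

Emit:
step_arm --targets '[0.65,0.04,0,0.4,0,0,0,0.65,0.04,0,0.85,0,0,0,0.65,0.04,0,0.85,0,0,0]'

```text
time: 37.62
tool_pos: [566.4, 269.2, 137.2]
tcp_rot: [-3.135, -0.003, 2.407]
contact_force: [-0.3, 0.0, 0.5]
grip_width: 59.7
finger_force: 0.0
```

Emit:
step_arm --targets '[0.65,0,0,0.4,0,0,0,0.65,0,0,0.7,0,0,0,0.65,0,0,0.82,0,0,0,0.65,0,0,0.82,0,0,0,0,0,0,0.82,0,0,0,0,0,0,0.82,0,0,0,0,0,0,0.82,0,0,0,0,0,0,0.82,0,0,0]'

```text
time: 38.62
tool_pos: [568.3, 271.7, 58.6]
tcp_rot: [3.141, 0.0, 2.409]
contact_force: [-0.5, -0.5, 2.3]
grip_width: 27.2
finger_force: 29.9
```

Emit:
step_arm --targets '[0,0,0,-0.3,0,0,0,0,0,0,-0.6,0,0,0,0,0,0,-0.97,0,0,0,0,0,0,-0.97,0,0,0]'

```text
time: 39.12
tool_pos: [569.7, 272.2, 158.6]
tcp_rot: [3.136, 0.003, 2.409]
contact_force: [-0.5, -0.3, -1.0]
grip_width: 27.4
finger_force: 29.9
```

Emit:
step_arm --targets '[0,-0.1,-0.15,-0.4,0,0,0,0,-0.3,-0.45,-0.6,0,0,0,0,-0.45,-0.68,-0.62,0,0,0,0,-0.45,-0.68,-0.62,0,0,0]'

```text
time: 39.62
tool_pos: [555.7, 189.4, 216.7]
tcp_rot: [-3.141, -0.001, 2.406]
contact_force: [0.3, 0.3, 0.0]
grip_width: 27.5
finger_force: 29.9
```

Emit:
step_arm --targets '[0,-0.2,-0.3,0,0,0,0,0,-0.45,-0.68,0,0,0,0,0,-0.45,-0.68,0,0,0,0]'

```text
time: 40.0
tool_pos: [543.6, 108.9, 216.3]
tcp_rot: [-3.14, -0.001, 2.406]
contact_force: [-0.7, 0.2, -0.7]
grip_width: 27.6
finger_force: 29.9
```

Emit:
step_arm --targets '[0,-0.2,-0.3,0,0,0,0,0,-0.45,-0.68,0,0,0,0,0,-0.45,-0.68,0,0,0,0,0,-0.45,-0.68,0,0,0,0]'

```text
time: 40.5
tool_pos: [532.2, 30.9, 216.8]
tcp_rot: [3.141, -0.001, 2.409]
contact_force: [-0.4, -0.1, -0.3]
grip_width: 27.7
finger_force: 29.9
```

```bash
python3 held.py "[533.3,17.3]" 127.5; python3 - <<'E'
from h import *
im,d,K,W=snap('wrist','w12'); P=cloud(d,K,W); z=P[...,2]
near=(abs(P[...,0]-535)<45)&(abs(P[...,1]+22)<110)
for c,s,mm in blobs(near&(z>120)&(z<140),60): print('cap',c.round(),s[4],np.nanmedian(z[mm]).round(1),[np.round(x,1) for x in cv2.minEnclosingCircle(P[mm][:,:2].astype(np.float32))])
for c,s,mm in blobs(near&(z>64)&(z<82),60): print('bore',c.round(),s[4],np.nanmedian(z[mm]).round(1),[np.round(x,1) for x in cv2.minEnclosingCircle(P[mm][:,:2].astype(np.float32))])
g=(z>92.5)&(z<97)&near; print('block',cv2.minAreaRect(P[g][:,:2].astype(np.float32)))
E
```

```text
n 677 centre in tool [-1.1 -0.5] tilt [-0.015 -0.012] bottom z 56.5 tcp [532.2  30.9 216.8] rpy [ 3.141e+00 -1.000e-03  2.409e+00] w 27.7
foot world [532.7  29.5]
target tcp [532.8  18.7 127.5] shift [-0.088 -0.089  0.894]
cap [309. 198.] 1370 129.8 [array([532.8,  57.2]), np.float64(14.1)]
bore [265. 215.] 704 69.1 [array([533.8,  16.4]), np.float64(16.0)]
block ((533.1051025390625, 21.827938079833984), (56.307010650634766, 114.55037689208984), 1.6797784566879272)
```

View pics/w12.png

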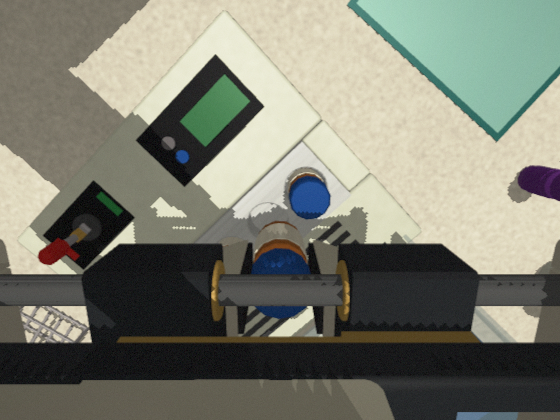

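```bash
python3 - <<'E'
from h import *
for n in('scene','top','wrist'):
    im,d,K,W=snap(n,'c'+n); P=cloud(d,K,W); a=np.deg2rad(1.68)
    X=(P[...,:2]-[534.6,-23.1])@np.array([[np.cos(a),-np.sin(a)],[np.sin(a),np.cos(a)]]); z=P[...,2]
    for lo in range(100,240,10):
        m=(z>lo)&(z<lo+10)&(X[...,0]>55)&(X[...,0]<180)&(abs(X[...,1]+10)<100)
        if m.sum()>20: print(n,lo,m.sum(),np.percentile(X[m][:,0],[1,5,50,95,99]).round(0))
    H,S,V=cv2.split(cv2.cvtColor(im,cv2.COLOR_BGR2HSV)); m=(H>100)&(H<125)&(S>120)&(X[...,0]>100)&(z>150)&(abs(X[...,1])<60)
    print(n,'bar',m.sum(),np.median(X[m],0) if m.sum() else 0,np.median(z[m]) if m.sum() else 0)
E
```

```text
scene 100 272 [114. 127. 129. 131. 131.]
scene 110 271 [128. 128. 130. 132. 132.]
scene 120 275 [126. 130. 132. 133. 134.]
scene 130 291 [129. 131. 133. 135. 135.]
scene 140 303 [131. 132. 134. 136. 137.]
scene 150 256 [133. 134. 135. 137. 138.]
scene 160 111 [134. 135. 137. 139. 139.]
scene 170 222 [130. 136. 138. 140. 141.]
scene 180 291 [135. 137. 139. 141. 142.]
scene 190 399 [137. 139. 141. 174. 175.]
scene 200 656 [140. 140. 144. 174. 176.]
scene 210 498 [126. 132. 143. 145. 146.]
scene 220 1860 [ 93.  96. 117. 140. 144.]
scene bar 366 [171.83400244  -3.73463226] 202.18908614973355
top 100 100 [ 84.  87. 100. 130. 130.]
top 110 29 [ 81.  84. 126. 130. 130.]
top 190 23 [ 91.  94. 167. 171. 173.]
top 200 237 [ 97. 157. 170. 175. 176.]
top 210 30 [ 94.  95. 142. 147. 147.]
top 220 512 [ 95.  97. 120. 143. 145.]
top bar 192 [169.48629161  -3.96845464] 203.76714632258097
wrist 100 58 [ 90.  91.  93.  99. 100.]
wrist 220 473 [ 97.  98. 108. 119. 121.]
wrist bar 0 0 0
```

Emit:
step_arm --targets '[0,-0.09,-0.09,0,0,0,0.055,0,-0.09,-0.09,0.2,0,0,0.055,0,-0.09,-0.09,0.35,0,0,0.055,0,-0.09,-0.09,0.45,0,0,0.055,0,-0.09,-0.09,0.53,0,0,0.055,0,-0.09,-0.09,0.53,0,0,0.055]'

```text
time: 41.5
tool_pos: [532.4, 17.0, 163.8]
tcp_rot: [-3.141, -0.001, 2.365]
contact_force: [0.4, 0.1, 0.1]
grip_width: 27.0
finger_force: 29.9
```

Emit:
step_arm --targets '[0,0,0.01,0.08,0,0,0,0,0,0.01,0.16,0,0,0,0,0,0.01,0.24,0,0,0,0,0,0.01,0.31,0,0,0,0,0,0.01,0.36,0,0,0,0,0,0.01,0.36,0,0,0]'

```text
time: 42.25
tool_pos: [533.3, 17.6, 128.0]
tcp_rot: [-3.141, -0.0, 2.365]
contact_force: [-0.5, 0.3, -0.9]
grip_width: 27.4
finger_force: 30.0
```

Emit:
step_arm --targets '[0.38,0,0,0,0,0,0,0.38,0,0,0,0,0,0,0.38,0,0,-0.1,0,0,0,0.4,0,0,-0.35,0,0,0,0.4,0,0,-0.9,0,0,0,0.1,0,0,-1,0,0,-0.23,0,0,0,-1,0,0,-0.46,0,0,0,-1,0,0,-0.7,0,0,0,-1,0,0,-0.93,0,0,0,-1,0,0,-0.988,0,0,0,-1,0,0,-0.988]'

```text
time: 43.62
tool_pos: [533.4, 17.7, 228.9]
tcp_rot: [3.142, 0.001, 3.141]
contact_force: [0.8, 0.3, -0.6]
grip_width: 0.4
finger_force: 0.0
```

Emit:
step_arm --targets '[0,0.3,-0.2,-0.2,0,0,0,0,0.6,-0.4,-0.5,0,0,0,0,0.6,-0.4,-0.5,0,0,0]'

```text
time: 44.0
tool_pos: [473.0, -23.3, 280.9]
tcp_rot: [-3.14, 0.005, 3.138]
contact_force: [0.3, 0.0, -0.1]
grip_width: 0.3
finger_force: 0.0
```

```bash
cat > chk.py <<'E'
from h import *
import sys
im,d,K,W=snap('wrist',sys.argv[1]); P=cloud(d,K,W); z=P[...,2]
print(bot.get_obs()['tool_pos'])
near=(abs(P[...,0]-535)<45)&(abs(P[...,1]+22)<110)
for c,s,mm in blobs(near&(z>115)&(z<140),60): print('cap',c.round(),s[4],np.percentile(z[mm],[5,50,95]).round(1),[np.round(x,1) for x in cv2.minEnclosingCircle(P[mm][:,:2].astype(np.float32))],np.median(im[mm],0))
im,d,K,W=snap('top',sys.argv[1]+'t'); P=cloud(d,K,W); z=P[...,2]
for c,s,mm in blobs((z>45)&(z<80)&(P[...,1]<-250)&(P[...,1]>-420)&(P[...,0]>430)&(P[...,0]<540),20): print('rack',c.round(),np.nanmedian(z[mm]).round(1),np.nanmedian(P[mm],0).round(1),np.median(im[mm],0))
E
python3 chk.py w13
```

```text
[473.36949003 -22.68720024 279.60080871]
rack [418. 222.] 64.7 [ 503.3 -306.2   64.7] [ 49.  98. 166.]
rack [453. 226.] 64.6 [ 483.1 -389.6   64.6] [148. 162. 162.]
```

View pics/w13.png

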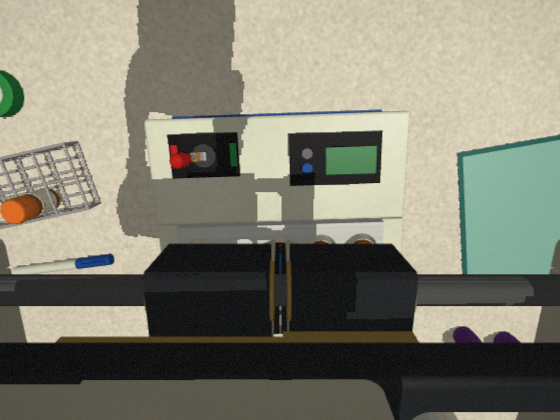

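Emit:
step_arm --targets '[0,-0.3,0,-0.2,0,0,0,0,-0.8,0,-0.2,0,0,0,0,-1,0,-0.2,0,0,0,0,-1,0,-0.2,0,0,0]'

```text
time: 44.6
tool_pos: [574.2, -21.7, 296.1]
tcp_rot: [3.141, -0.003, -3.141]
contact_force: [-0.0, 0.5, -0.5]
grip_width: 0.4
finger_force: 0.0
```

Emit:
step_arm --targets '[0,-0.3,0,0,0,0,0,0,-0.5,0,0,0,0,0,0,-0.5,0,0,0,0,0,0,-0.5,0,0,0,0,0]'

```text
time: 45.1
tool_pos: [622.3, -22.1, 297.9]
tcp_rot: [3.141, -0.001, 3.141]
contact_force: [0.0, 0.1, -0.3]
grip_width: 0.4
finger_force: 0.0
```

```bash
python3 chk.py w14
```

```text
[622.35792449 -22.14767943 298.20901814]
cap [324.  94.] 910 [127.5 129.7 131. ] [array([534.4,  15.9]), np.float64(14.1)] [157.  96.  56.]
cap [371.  93.] 967 [121.8 129.7 131. ] [array([533.2,  56.6]), np.float64(14.0)] [156.  96.  56.]
cap [276.  95.] 873 [128.1 129.8 131. ] [array([535.4, -24.9]), np.float64(13.9)] [151.  89.  49.]
cap [184.  98.] 961 [121.7 129.7 131.1] [array([ 537.6, -104. ]), np.float64(14.2)] [127.  70.  30.]
rack [418. 222.] 64.3 [ 503.2 -305.7   64.3] [ 52. 104. 172.]
rack [453. 226.] 64.7 [ 483.4 -389.9   64.7] [154.  167.5 168. ]
```

All four blue caps are seated with tops at 129.7 mm, and the white vial is seated in the rack at the control's height. Now I'll close the cover by pulling the bar from behind.

Emit:
step_arm --targets '[0,-0.4,0.02,0,0,0,0,0,-0.8,0.04,0,0,0,0,0,-1,0.04,0,0,0,0,0,-1,0.04,0,0,0,0]'

```text
time: 45.7
tool_pos: [723.5, -18.4, 297.2]
tcp_rot: [3.141, -0.001, 3.141]
contact_force: [-0.1, -0.1, -0.1]
grip_width: 0.2
finger_force: 0.0
```

Emit:
step_arm --targets '[0,-0.14,0,0,0,0,0,0,-0.14,0,0.3,0,0,0,0,-0.14,0,0.6,0,0,0,0,-0.14,0,0.83,0,0,0,0,-0.14,0,0.83,0,0,0]'

```text
time: 46.32
tool_pos: [735.5, -18.3, 213.8]
tcp_rot: [3.141, -0.004, 3.141]
contact_force: [0.0, 0.5, 1.2]
grip_width: 0.1
finger_force: 0.0
```

Emit:
step_arm --targets '[0,0.12,0,0,0,0,0,0,0.25,0,-0.05,0,0,0,0,0.38,0,-0.1,0,0,0,0,0.5,0,-0.16,0,0,0,0,0.62,-0.01,-0.2,0,0,0,0,0.75,-0.02,-0.23,0,0,0,0,0.87,-0.02,-0.25,0,0,0,0,0.87,-0.02,-0.25,0,0,0]'

```text
time: 47.32
tool_pos: [649.5, -20.3, 241.8]
tcp_rot: [-3.142, 0.001, 3.141]
contact_force: [-0.1, 0.8, 0.1]
grip_width: 0.5
finger_force: 0.0
```

Emit:
step_arm --targets '[0,0.13,0,0,0,0,0,0,0.26,0,0.01,0,0,0,0,0.39,0,0.03,0,0,0,0,0.51,-0.01,0.06,0,0,0,0,0.63,-0.01,0.11,0,0,0,0,0.75,-0.02,0.17,0,0,0,0,0.86,-0.02,0.24,0,0,0,0,0.96,-0.02,0.32,0,0,0,0,0.96,-0.02,0.32,0,0,0]'

```text
time: 48.45
tool_pos: [553.7, -22.2, 208.1]
tcp_rot: [3.141, -0.002, 3.141]
contact_force: [0.1, -0.1, 0.1]
grip_width: 0.6
finger_force: 0.0
```

Emit:
step_arm --targets '[0,0.05,0,0.05,0,0,0,0,0.1,0,0.1,0,0,0,0,0.15,0,0.16,0,0,0,0,0.2,0,0.22,0,0,0,0,0.24,0,0.28,0,0,0,0,0.24,0,0.28,0,0,0]'

```text
time: 49.2
tool_pos: [529.8, -22.2, 179.7]
tcp_rot: [3.141, -0.001, 3.141]
contact_force: [-0.8, 0.3, -0.5]
grip_width: 0.3
finger_force: 0.0
```

```bash
python3 - <<'E'
from h import *
for n in('scene','top'):
    im,d,K,W=snap(n,'d'+n); P=cloud(d,K,W); z=P[...,2]
    H,S,V=cv2.split(cv2.cvtColor(im,cv2.COLOR_BGR2HSV)); m=(H>100)&(H<125)&(S>120)&(z>140)&(abs(P[...,1]+22)<60)&(P[...,0]>450)
    print(n,m.sum(),np.median(P[m],0),np.percentile(z[m],[5,95]))
E
```

```text
scene 178 [516.60960338 -46.88415896 167.87193267] [145.53741694 287.1067706 ]
top 17 [510.71181853  12.61707792 167.58833211] [146.06639913 186.85486416]
```

Emit:
step_arm --targets '[0,0,0,-0.25,0,0,0,0,0.16,0,-0.35,0,0,0,0,0.16,0,-0.25,0,0,0,0,0.16,0,-0.2,0,0,0,0,0.16,0,-0.17,0,0,0,0,0.16,0,-0.155,0,0,0,0,0.16,0,-0.155,0,0,0]'

```text
time: 50.18
tool_pos: [514.2, -22.2, 195.9]
tcp_rot: [3.141, -0.001, 3.141]
contact_force: [-2.2, 0.2, 6.8]
grip_width: 0.2
finger_force: 3.0
```

```bash
python3 -c "
from h import *
o=bot.get_obs();print(o['tool_pos'],o['contact_force'])"
```

```text
[514.24727544 -22.24261427 195.90996064] [-2.23087448  0.17920358  6.84949415]
```

Emit:
step_arm --targets '[0,0,0,0.015,0,0,0,0,0,0,0.015,0,0,0,0,0,0,-0.3,0,0,0,0,0.2,-0.2,-0.6,0,0,0,0.3,0.7,-0.7,-0.6,0,0,0,0.35,0.74,-1,-0.6,0,0,0,0.35,0.74,-1,-0.6,0,0,0]'

```text
time: 51.05
tool_pos: [439.9, -124.1, 255.6]
tcp_rot: [-3.141, 0.0, 3.138]
contact_force: [-0.6, 1.7, 0.4]
grip_width: 25.6
finger_force: 0.0
```

Emit:
step_arm --targets '[0.35,0,0,0,0,0,0.23,0.35,0,0,0,0,0,0.46,0.35,0,0,0,0,0,0.69,0.35,0,0,0,0,0,0.92,0.35,0,0,0,0,0,0.98,0.35,0,0,0,0,0,0.98]'

```text
time: 51.8
tool_pos: [440.7, -121.5, 255.3]
tcp_rot: [3.141, -0.001, 2.373]
contact_force: [-0.3, 0.0, -1.2]
grip_width: 32.3
finger_force: 0.0
```

Emit:
step_arm --targets '[0.35,0,0,0,0,0,0.23,0.35,0,0,0,0,0,0.46,0.35,0,0,0,0,0,0.69,0.35,0,0,0,0,0,0.92,0.35,0,0,0,0,0,0.98,0.35,0,0,0,0,0,0.98]'

```text
time: 52.55
tool_pos: [440.5, -121.9, 255.5]
tcp_rot: [-3.141, -0.0, 1.604]
contact_force: [-0.0, 0.4, 0.2]
grip_width: 32.3
finger_force: 0.0
```

```bash
cat > tog.py <<'E'
from h import *
a=np.deg2rad(1.68); Rw=R.from_euler('z',a); O=np.array([534.6,-23.1,0]); PV=O+Rw.apply([-97,-70,69])
def knob(r,th): return PV+Rw.apply([0,r*np.sin(th),r*np.cos(th)])
def hand(K,phi,up):  # tool pose: knob point 'up' mm ahead of TCP
    h=Rw.apply([0,np.sin(phi),np.cos(phi)]); y=Rw.apply([1,0,0]); z=-h; x=np.cross(y,z)
    return K+up*h, R.from_matrix(np.stack([x,y,z],1))
def rel(p,Rt,base=None):
    if base is None: o=bot.get_obs(); base=(o['tool_pos'],R.from_euler('xyz',o['tcp_rot']))
    s=base[1].inv().apply(p-base[0])/100; t=(base[1].inv()*Rt).as_rotvec()/(np.pi/4)
    return np.r_[s,t].round(3)
E
python3 - <<'E'
from tog import *
for n in('wrist','scene','top'):
    im,d,K,W=snap(n,'t'+n); P=cloud(d,K,W); H,S,V=cv2.split(cv2.cvtColor(im,cv2.COLOR_BGR2HSV))
    m=((H<6)|(H>174))&(S>150)&(V>50)&(np.hypot(P[...,0]-440,P[...,1]+110)<40)&(P[...,2]>95)
    q=P[m]; print(n,m.sum(),np.median(q,0).round(1),q.min(0).round(1),q.max(0).round(1))
print('expect knob',knob(49,-.3),'top',knob(59,-.3))
p,Rt=hand(knob(49,-.3),-.3,12+50); print('hover',p,rel(p,Rt))
im=cv2.imread('pics/tscene.png')[140:320,150:350]; im2=cv2.imread('pics/twrist.png'); cv2.imwrite('pics/tg.png',np.hstack([cv2.resize(im,(400,360)),cv2.resize(im2,(400,360))]))
E
```

```text
wrist 277 [ 440.3 -108.6  123.8] [ 433.9 -116.9  109.5] [ 446.3 -102.4  127.5]
scene 24 [ 445.8 -109.7  120.9] [ 439.1 -115.7  108. ] [ 449.2 -104.5  126.7]
  return _methods._mean(a, axis=axis, dtype=dtype,
  ret = um.true_divide(
Traceback (most recent call last):
ValueError: zero-size array to reduction operation minimum which has no identity
```

```bash
python3 - <<'E'
from tog import *
print('expect knob',knob(49,-.3),'top',knob(59,-.3))
p,Rt=hand(knob(49,-.3),-.3,12+50); print('hover',p.round(1),rel(p,Rt))
im,d,K,W=snap('top','e'); P=cloud(d,K,W); z=P[...,2]; H,S,V=cv2.split(cv2.cvtColor(im,cv2.COLOR_BGR2HSV))
m=(H>100)&(H<125)&(S>120)&(z>140)&(abs(P[...,1]+22)<60)&(P[...,0]>480); print('bar',m.sum(),np.median(P[m],0))
for x in (520,560,600):
    m=(abs(P[...,0]-x)<6)&(abs(P[...,1]+22)<100)&(z>125)&(z<155); print(x,m.sum(),np.median(z[m]) if m.any() else 0)
E
```

```text
expect knob [ 440.11843741 -110.3879576   115.81148797] top [ 440.20507604 -113.34188939  125.36485286]
hover [ 440.7 -128.7  175. ] [-0.066  0.001  0.806 -0.001  0.382  0.004]
bar 216 [513.69773857 -22.82102971 170.68145688]
520 201 139.0009846602444
560 416 138.8273240479636
600 436 138.9515437390396
```

The cover is closed: the top plate is level at 139 mm and the bar top is at 170.7 mm. Next I'll hover over the bat, leaning with it.

Emit:
step_arm --targets '[0.3,0,0,0,0,0.19,0,0.3,0,0,0.2,0,0.382,0,0.3,-0.066,0,0.5,0,0.382,0.004,0.3,-0.066,0,0.8,0,0.382,0.004,0.3,-0.066,0,0.8,0,0.382,0.004]'

```text
time: 53.38
tool_pos: [439.5, -128.4, 174.3]
tcp_rot: [-3.137, -0.303, 1.598]
contact_force: [0.3, 0.5, 0.7]
grip_width: 27.5
finger_force: 0.0
```

```bash
python3 - <<'E'
from tog import *
o=bot.get_obs(); print(o['tool_pos'],o['tcp_rot'])
print('grasp',rel(*hand(knob(49,-.3),-.3,12)))
im,d,K,W=snap('wrist','tw2'); P=cloud(d,K,W); H,S,V=cv2.split(cv2.cvtColor(im,cv2.COLOR_BGR2HSV))
m=((H<6)|(H>174))&(S>150)&(V>50)&(np.hypot(P[...,0]-440,P[...,1]+110)<40)&(P[...,2]>95)
q=P[m]-PV; q=Rw.inv().apply(q); q=R.from_euler('x',-.3).apply(q); print(m.sum(),'bat frame lo/hi',q.min(0).round(1),q.max(0).round(1))
q2=R.from_euler('x',.6).apply(q); print('alt sign',q2.min(0).round(1),q2.max(0).round(1))
E
```

```text
[ 439.49636338 -128.38482198  174.27128985] [-3.13742743 -0.30275695  1.59769452]
grasp [-0.002  0.013  0.492 -0.004 -0.004 -0.003]
452 bat frame lo/hi [-6.5 -5.6 44.3] [ 6.5  7.4 60.2]
alt sign [ -6.5 -36.3  39.3] [  6.5 -19.3  52.1]
```

View pics/tw2.png

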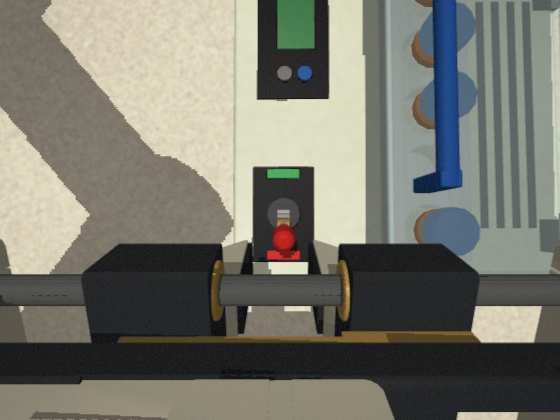

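The knob at (283,238) lies between the fingers and matches the bat model within 1 mm.

Emit:
step_arm --targets '[0.3,0,0.01,0.15,0,0,0,0.3,0,0.01,0.3,0,0,0,0.3,0,0.01,0.42,0,0,0,0.3,0,0.01,0.49,0,0,0,0.3,0,0.01,0.49,0,0,0,0,0,0.01,0.49,0,0,0,0,0,0.01,0.49,0,0,0,0,0,0.01,0.49,0,0,0,0,0,0.01,0.49,0,0,0]'

```text
time: 54.55
tool_pos: [441.0, -114.6, 129.2]
tcp_rot: [-3.141, -0.3, 1.599]
contact_force: [-2.5, -1.3, 2.8]
grip_width: 12.0
finger_force: 30.0
```

```bash
python3 - <<'E'
from tog import *
o=bot.get_obs(); print(o['tool_pos'],o['tcp_rot'],o['contact_force'],o['grip_width'])
b=(o['tool_pos'],R.from_euler('xyz',o['tcp_rot']))
k0=hand(knob(49,-.3),-.3,12); c=b[0]-k0[0]; print('err',c)
base=(k0[0],k0[1])
print('pull',rel(*hand(knob(58.5,-.3),-.3,12),base))
b2=hand(knob(58.5,-.3),-.3,12)
for i,th in enumerate(np.linspace(-.3,.31,9)[1:]):
    f=(i+1)/8; print(th.round(2),rel(*hand(knob(58.5,th),-.3+.2*f,12),b2))
E
```

```text
[ 441.0449985  -114.57977163  129.18111817] [-3.14138471 -0.29973187  1.59869031] [-2.45197734 -1.2660853   2.78163564] 12.030390392709682
err [ 0.82259473 -0.64709588  1.90559233]
pull [ 0.     0.    -0.095  0.     0.     0.   ]
-0.22 [ 0.048  0.     0.002  0.    -0.032 -0.   ]
-0.15 [ 0.095  0.     0.007 -0.    -0.064 -0.   ]
-0.07 [ 0.142 -0.     0.016 -0.    -0.095 -0.   ]
0.01 [ 0.188  0.     0.028  0.    -0.127  0.   ]
0.08 [ 0.233  0.     0.043  0.    -0.159  0.   ]
0.16 [ 0.276  0.     0.062 -0.    -0.191  0.   ]
0.23 [ 0.319  0.     0.083 -0.    -0.223 -0.   ]
0.31 [ 0.359  0.     0.108 -0.    -0.255  0.   ]
```

Emit:
step_arm --targets '[0,0,0,-0.03,0,0,0,0,0,0,-0.06,0,0,0,0,0,0,-0.09,0,0,0,0,0,0,-0.095,0,0,0,0,0,0,-0.095,0,0,0]'

```text
time: 55.18
tool_pos: [441.1, -117.1, 137.9]
tcp_rot: [-3.141, -0.3, 1.599]
contact_force: [-0.0, -0.6, -3.3]
grip_width: 12.1
finger_force: 30.0
```

```bash
python3 - <<'E'
from tog import *
o=bot.get_obs(); print(o['tool_pos'],o['contact_force'],o['grip_width'])
b2=hand(knob(58.5,-.3),-.3,12)
for i,th in enumerate(np.linspace(-.3,.31,11)[1:]):
    f=(i+1)/10; print(th.round(2),rel(*hand(knob(58.5,th),-.3+.27*f,12),b2))
im,d,K,W=snap('wrist','tw3'); P=cloud(d,K,W); H,S,V=cv2.split(cv2.cvtColor(im,cv2.COLOR_BGR2HSV))
m=((H<6)|(H>174))&(S>150)&(V>50)&(np.hypot(P[...,0]-440,P[...,1]+112)<25)&(P[...,2]>95)
q=R.from_euler('x',-.3).apply(Rw.inv().apply(P[m]-PV)); print(m.sum(),q.min(0).round(1),q.max(0).round(1))
E
```

```text
[ 441.06085885 -117.10609974  137.88078063] [-0.03206593 -0.60804551 -3.28800808] 12.096345409378461
-0.24 [ 0.039  0.     0.001 -0.    -0.034 -0.   ]
-0.18 [ 0.078  0.     0.005 -0.    -0.069  0.   ]
-0.12 [ 0.116  0.     0.01  -0.    -0.103 -0.   ]
-0.06 [ 0.154  0.     0.018 -0.    -0.138 -0.   ]
0.01 [ 0.192 -0.     0.028 -0.    -0.172 -0.   ]
0.07 [ 0.229  0.     0.04   0.    -0.206 -0.   ]
0.13 [ 0.265  0.     0.055 -0.    -0.241  0.   ]
0.19 [ 0.3   -0.     0.071 -0.    -0.275 -0.   ]
0.25 [ 0.334  0.     0.089  0.    -0.309 -0.   ]
0.31 [ 0.367  0.     0.11  -0.    -0.344 -0.   ]
477 [-5.8  2.4 50.2] [  6.2  31.9 125.9]
```

Emit:
step_arm --targets '[0,0.039,0,0,0,-0.034,0,0,0.078,0,0.004,0,-0.069,0,0,0.116,0,0.009,0,-0.103,0,0,0.154,0,0.017,0,-0.138,0,0,0.192,0,0.027,0,-0.172,0,0,0.229,0,0.039,0,-0.206,0,0,0.265,0,0.054,0,-0.241,0,0,0.3,0,0.07,0,-0.275,0,0,0.334,0,0.088,0,-0.309,0,0,0.367,0,0.109,0,-0.344,0,0,0.367,0,0.109,0,-0.344,0]'

```text
time: 56.6
tool_pos: [439.9, -78.1, 138.5]
tcp_rot: [-3.141, -0.03, 1.6]
contact_force: [-0.9, -2.6, -1.2]
grip_width: 11.7
finger_force: 30.0
```

```bash
python3 - <<'E'
from tog import *
o=bot.get_obs(); print(o['tool_pos'],o['tcp_rot'],o['contact_force'],o['grip_width'])
print('expected',hand(knob(58.5,.31),-.03,12)[0])
E
```

```text
[439.93529766 -78.06934583 138.45523623] [-3.14100097 -0.02993678  1.60001407] [-0.93832205 -2.55612541 -1.16080322] 11.661753017608826
expected [439.18126573 -78.43522388 136.70611424]
```

Emit:
step_arm --targets '[0.3,0,0,0,0,0,0,0.3,0,0,0,0,0,0,0.3,0,0,0,0,0,0,0.3,0,0,-0.2,0,0,0,0.3,0,0,-0.5,0,0,0,0.3,0,0,-0.95,0,0,0,0.3,0,0,-0.95,0,0,0]'

```text
time: 57.48
tool_pos: [441.8, -82.4, 236.4]
tcp_rot: [3.135, -0.028, 1.599]
contact_force: [0.6, -0.1, -0.5]
grip_width: 27.3
finger_force: 0.0
```

```bash
python3 - <<'E'
from tog import *
o=bot.get_obs(); print(o['tool_pos'],o['contact_force'])
im,d,K,W=snap('wrist','tw4'); P=cloud(d,K,W); H,S,V=cv2.split(cv2.cvtColor(im,cv2.COLOR_BGR2HSV))
m=((H<6)|(H>174))&(S>150)&(V>50)&(np.hypot(P[...,0]-440,P[...,1]+80)<35)&(P[...,2]>98)&(P[...,2]<150)
q=Rw.inv().apply(P[m]-PV); q=R.from_euler('x',.3).apply(q); print(m.sum(),q.min(0).round(1),q.max(0).round(1))
im,d,K,W=snap('top','e2'); P=cloud(d,K,W); z=P[...,2]
for x in (520,560,600):
    m=(abs(P[...,0]-x)<6)&(abs(P[...,1]+22)<100)&(z>125)&(z<155); print(x,m.sum(),np.median(z[m]) if m.any() else 0)
for c,s,mm in blobs((z>45)&(z<80)&(P[...,1]<-250)&(P[...,1]>-420)&(P[...,0]>430)&(P[...,0]<540),20): print('rack',np.nanmedian(P[mm],0).round(1))
m0=np.load('top0.npy'); H,S,V=cv2.split(cv2.cvtColor(im,cv2.COLOR_BGR2HSV))
for c,s,mm in blobs((H>100)&(H<122)&(S>150)&(V>60)&(P[...,1]<-240),20): print('marker',c)
for c,s,mm in blobs((H>55)&(H<85)&(S>150),6): print('green',c)
w=cv2.imread('pics/tw4.png'); s=snap('scene','sc4')[0]
cv2.imwrite('pics/fin.png',np.hstack([w[60:330,140:440],s[130:400,70:370]]))
E
```

```text
[441.84061483 -82.39777924 236.38583051] [ 0.57759493 -0.07697099 -0.48028919]
225 [-6.2 -6.9 54.9] [ 5.9  5.1 61.1]
520 128 138.44619352707662
560 298 138.8936650997013
600 401 138.8711765877939
rack [ 483.2 -389.8   64.2]
green [ 88.63636364 120.63636364]
```

View pics/fin.png

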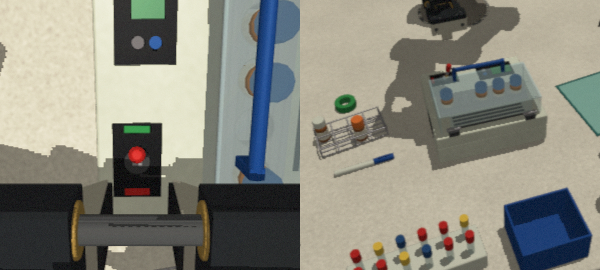

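The bat leans to the green side with its knob home (outer end 61 mm from the pivot; about 69 mm if still pulled out). The cover is closed over four blue caps, white and orange stand in the rack, and the tape and marker look untouched. Handing in.

```bash
python3 -c "
from plant import bot
print(bot.get_obs()['dq'].round(3)); print(bot.close_job())"
```

```text
[-0.001  0.013  0.009 -0.001 -0.001  0.   ]
the job is handed in; nothing more can be done
None
```

The job is handed in, with no verdict returned: the one white-capped vial is in the rack, all four blue-capped vials are down in the block, the cover is closed, and the toggle is locked on the green side.

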